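# Close the sample tubs and rack the spatulas

### The job

Sampling is over: put every green lid that is on the bench on a white tub of its own and press it down by its knob until it snaps home, level, with its flange on the rim all round. Then rack every flat spatula: slide each one blade first into a slot of its own in the blue holder, all the way to the end of the slot. Leave the tubs standing and the other things on the bench undisturbed.

Things in the scene. Friction and masses are not known exactly. Their poses are not given: they have to be found in the camera images.
- tub_a_rim (a point): One of three identical white open sample tubs standing loose, round, 72 mm across at the rim, 66 at the foot, 80 tall, wall 4 mm, 0.35 kg; any lid fits any tub. Point: centre of the mouth, level with the top of the rim; z up. Four small grey sprung catches just inside the rim hold a lid's bead.
- tub_b_rim (a point): One of three identical white open sample tubs standing loose, round, 72 mm across at the rim, 66 at the foot, 80 tall, wall 4 mm, 0.35 kg; any lid fits any tub. Point: centre of the mouth, level with the top of the rim; z up. Four small grey sprung catches just inside the rim hold a lid's bead.
- tub_c_rim (a point): One of three identical white open sample tubs standing loose, round, 72 mm across at the rim, 66 at the foot, 80 tall, wall 4 mm, 0.35 kg; any lid fits any tub. Point: centre of the mouth, level with the top of the rim; z up. Four small grey sprung catches just inside the rim hold a lid's bead.
- lid_a_knob (a point): Green push-in lid, 76 mm across, 53 mm tall, 60 g, standing plug down; may be absent (2 or 3 are there). From below: plug 18 mm deep (48 mm at its foot, 60 mm bead 8 mm up, narrower neck), flange 76 mm wide 5 mm thick, upright round knob 28 mm wide 30 mm tall, flat top. Point: centre of the knob, 15 mm above the flange top, 38 mm above the plug's foot; z up.
- lid_b_knob (a point): Same kind of lid as lid_a; may be absent. Point: centre of the knob, z up. Set loosely in a tub a lid rides about 5 to 11 mm high on the catches; a push of about 8 to 15 N straight down on the knob snaps it in. Fully home, its flange lies on the rim and this point is 20 mm above the tub's rim point.
- lid_c_knob (a point): Same kind of green lid as lid_a and lid_b (76 mm across, 53 mm tall, knob 28 x 30 mm); may be absent. Point: centre of the knob, 15 mm below its top; z up.
- spatula_a_grip (a point): Flat spatula, 165 mm long, 80 g; may be absent (2 or 3 are there). Black handle 90 x 26 x 16 mm, steel blade 75 mm long, 24 wide, 3 thick, round tip, in the handle's middle plane. Lies flat, blade away from the robot; both faces alike. Point: centre of the handle (8 mm above the bench); x runs to the blade tip 120 mm away; balance point about 10 mm ahead; z square to the flat.
- spatula_b_grip (a point): Flat spatula, 165 mm long, 80 g; may be absent (2 or 3 are there). Black handle 90 x 26 x 16 mm, steel blade 75 mm long, 24 wide, 3 thick, round tip, in the handle's middle plane. Lies flat, blade away from the robot; both faces alike. Point: centre of the handle (8 mm above the bench); x runs to the blade tip 120 mm away; balance point about 10 mm ahead; z square to the flat.
- spatula_c_grip (a point): Flat spatula, 165 mm long, 80 g; may be absent (2 or 3 are there). Black handle 90 x 26 x 16 mm, steel blade 75 mm long, 24 wide, 3 thick, round tip, in the handle's middle plane. Lies flat, blade away from the robot; both faces alike. Point: centre of the handle (8 mm above the bench); x runs to the blade tip 120 mm away; balance point about 10 mm ahead; z square to the flat.
- slot_1 (a point): Right-hand slot (seen from the robot) of the blue holder, a fixed block 80 mm deep, 230 wide, 66 tall with three level letter-box slots 75 mm apart in the face toward the robot, lips bevelled. Each slot is 36 mm wide, 10 high, 65 deep, closed at the end, empty; any spatula fits any. Point: centre of the mouth in the front face, 45 mm above the bench; x straight into the slot, z up.
- slot_2 (a point): Middle slot of the blue holder, like slot_1. Point: centre of the mouth in the front face, 45 mm above the bench; x straight into the slot, y along its width, z up. With a blade against the slot's end, the centre of the spatula's handle is 55 mm in front of this point.
- slot_3 (a point): Left-hand slot of the blue holder, like slot_1 and slot_2. Point: centre of the mouth in the front face, 45 mm above the bench; x straight into the slot, z up.
- timer: Bystander: small white bench timer, 66x62x14 mm; origin at the centre of its underside.
- beaker_d: Bystander: clear beaker, 70 mm across, 90 mm tall; origin at the centre of its underside.
- tape_roll: Bystander: yellow tape roll lying flat, 66 mm across, 18 mm tall; origin at the centre of its underside.
- test_strip_box: Bystander: small white box with coloured stripes, 38x82x20 mm; origin at the centre of its underside.
There are look-alikes about, which are no part of the job. Leave any orange or red look-alike of the part that bears lid_a_knob alone.

How it is judged:
By the outcome, as a careful person would: the job done as asked, in the order asked, and still so for the second after the job is handed in, with the robot touching nothing.
Of lid_a, lid_b, lid_c only 2 to 3 are there at a start; the rules pass over those that are not, and their reading is None.
Of spatula_a, spatula_b, spatula_c only 2 to 3 are there at a start; the rules pass over those that are not, and their reading is None.
At some moment in a run one of lid_a, lid_b, lid_c, spatula_a, spatula_b, spatula_c may be knocked a few centimetres aside while the robot is not near it.
Once in a run the grip may slacken for a moment while it holds something.
It also fails if it takes over 210 s, if anything falls off the work surface, if the arm or the gripper's body presses on something with over 40 N, if the wrist force passes 120 N, or if a joint passes its speed limit or range.

### The arm

A 6-joint arm with a two-finger parallel gripper is mounted at the origin on a cart in front of the work surface, level with it; the furniture and walls round the work are solid. World frame = base frame: x ahead of the robot, y to its left, z up, the work surface at z = 0. Lengths are in mm, angles in rad, forces in N, time in s.
With the tool pointing down it reaches from about 350 to 775 mm from the base axis. Payload 7.3 kg.
Tool frame: the origin (TCP) lies at the very end of the fingers, on their centre line; the grasp point (between the pads) lies 19 mm behind it; z points along the fingers, y is the line along which they close (so a half turn about z gives the same grasp; the last joint's range is limited). The gripper opens to 92 mm and grips with 3 to 60 N. Pads are 19 mm wide; open, the fingers measure 130 mm over their backs; the gripper's body (75 mm by 190 mm) begins 47 mm behind the grasp point.
Start: joints at [-1.312, 0.342, 1.524, -0, 1.275, -0.146], TCP at [206.788, -482.584, 189.441] pointing down, gripper open.
Joint ranges: [-2.53, 2.53], [-0.77, 2.02], [0.04, 2.7], [-1, 4.14], [0.28, 2.66], [-3.11, 3.11]. Speed limits (rad/s): [2.57, 2.57, 3.14, 3.14, 3.14, 3.14].

### API

Orientations are given as [roll, pitch, yaw] about the fixed x, y, z axes, in that order (R = Rz(yaw) Ry(pitch) Rx(roll)).
In Python, from plant import get_obs, capture, close_job gives the robot as it stands. The module is installed in compiled form; this text tells all that it offers.
- The arm moves only by the shell command python3 -m handwheel 'ROWS'. ROWS is JSON, a list of rows, each a list of 3 entries, a list of its own where there are three numbers: the turn, a rotation vector about the tool's x, y, z in degrees, then the shift along the tool's x, y, z in m, then the opening, from 0 (shut) to 1 (fully open). A call has 1 to 12 rows; each row is the pose to reach, as a shift and turn from the pose commanded when the call began, along the tool's axes at that moment; what a row does not reach only later rows make up. A row lasts 1/10 s, in which the tool goes at most 50 mm and 8.59 degrees, less where a joint would pass 70% of its speed; a pose out of reach is approached as far as the arm can. A call with a gripper value outside its range is refused whole. The fingers move at their own pace and stop on an object; the grip force is fixed at half the most. Time passes only in rows, so rows that repeat a pose let the fingers close. It gives the time, the measured TCP pose, the force, the opening and the grip force at its end, in the units of the state.
- get_obs(): the state, without advancing time (a new reading comes with each control period).
- capture(name): name is "scene" or "side" or "wrist"; returns a dict with "image" (480x640x3 uint8, red, green, blue), "depth" (480x640 float32, mm along the optical axis (not along the pixel's ray), 0 where there is no reading), "fx", "fy", "cx", "cy" (pixels), "k1" (the pictures are not rectified: a ray, as slopes to the right and down, at radius r is drawn at 1 + k1 r^2 times it, then the intrinsics apply), "camera_from_world" (4x4, takes a point from world to camera coordinates). Camera axes: x right, y down, z forward; pixel columns grow to the right and rows downward; lengths in mm; the calibration is good to about 2 mm. A picture is of the moment at which its call begins.
- close_job(): hands the job in; it is judged then, once.
The state is a dict: "time": time; "joint_positions": joint angles; "dq": joint speeds; "tau": joint torques, N m; "tool_pos": TCP position; "tcp_rot": TCP orientation; "contact_force": force on the tool from outside, world axes, zero at the start; "moment": the same for the moment, N m; "grip_width": finger opening in mm; "finger_force": force on a finger pad.
Only numpy, scipy, OpenCV 4.12 (cv2) and the standard library are available. Lean on these libraries where they do the work, as an engineer would, in place of code of your own. Each camera call takes 0.05 s, during which the arm holds its last target. There are 200 camera calls.

## Working session

There is one attempt and no reset: what is moved stays moved. The work goes in short steps, Python scripts to look and compute and a shell command to move; the robot and the scene stay as the last step left them, time stands still between calls to the robot, and variables do not carry over. Pictures are saved under pics/ and viewed, at most 14 in all, crops included, and the job is handed in when it is done.

```bash
mkdir -p pics
cat > h.py <<'E'
import numpy as np, cv2
from plant import get_obs, capture
from scipy.spatial.transform import Rotation as R
def save(c,n,crop=None,s=1):
    im=c["image"][:,:,::-1]
    if crop: im=im[crop[1]:crop[3],crop[0]:crop[2]]
    cv2.imwrite("pics/"+n,cv2.resize(im,None,fx=s,fy=s))
def ray(c,uv):
    uv=np.atleast_2d(np.array(uv,float)); d=(uv-[c["cx"],c["cy"]])/[c["fx"],c["fy"]]
    s=d.copy()
    for _ in range(20): s=d/(1+c["k1"]*(s**2).sum(1,keepdims=True))
    T=np.linalg.inv(c["camera_from_world"]); v=np.c_[s,np.ones(len(s))]@T[:3,:3].T
    return T[:3,3],v
def plane(c,uv,z):
    o,v=ray(c,uv); return o+v*((z-o[2])/v[:,2])[:,None]
def cloud(c):
    h,w=c["depth"].shape; vv,uu=np.mgrid[:h,:w]
    o,v=ray(c,np.c_[uu.ravel(),vv.ravel()])
    P=(o+v*c["depth"].reshape(-1,1)).reshape(h,w,3); P[c["depth"]==0]=np.nan
    return P
E
python3 - <<'E'
from h import *
for n in("scene","side"):
    c=capture(n); save(c,n+"0.png"); T=np.linalg.inv(c["camera_from_world"]); print(n,T.round(2).tolist(),c["fx"],c["k1"])
print({k:np.round(v,3) for k,v in get_obs().items()})
E
```

```text
scene [[-0.91, -0.3, 0.29, 250.86], [-0.42, 0.63, -0.65, 623.66], [0.02, -0.71, -0.7, 902.35], [0.0, 0.0, 0.0, 1.0]] 463.0428844643359 -0.0446066650068013
side [[0.83, -0.32, 0.46, -240.65], [-0.56, -0.45, 0.7, -1381.29], [-0.01, -0.83, -0.55, 1101.46], [0.0, 0.0, 0.0, 1.0]] 565.2921423930238 -0.16098467955030668
{'time': np.float64(0.1), 'joint_positions': array([-1.312,  0.343,  1.525,  0.   ,  1.275, -0.146]), 'dq': array([ 0.   , -0.001, -0.002,  0.001, -0.   ,  0.001]), 'tau': array([ 1.0000e-03, -4.3201e+01, -2.4470e+01,  7.2000e-02,  5.3000e-02,
       -0.0000e+00]), 'tool_pos': array([ 206.667, -482.159,  188.829]), 'tcp_rot': array([-3.14 , -0.   ,  0.405]), 'contact_force': array([-0.688, -0.266, -0.343]), 'moment': array([-0.02 ,  0.003, -0.006]), 'finger_force': np.float64(0.0), 'grip_width': np.float64(91.558)}
```

View pics/scene0.png

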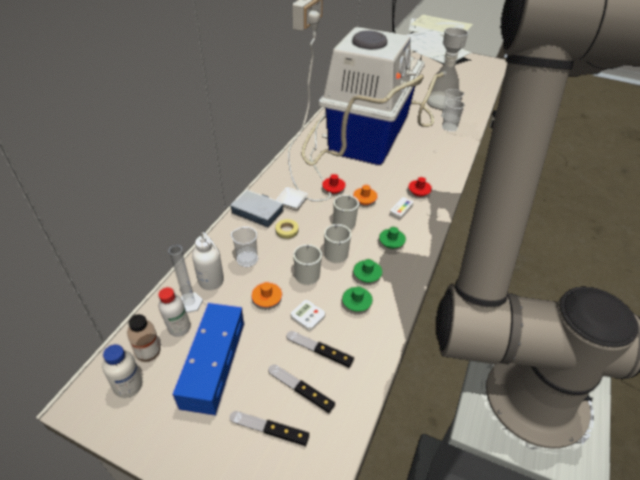

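View pics/side0.png

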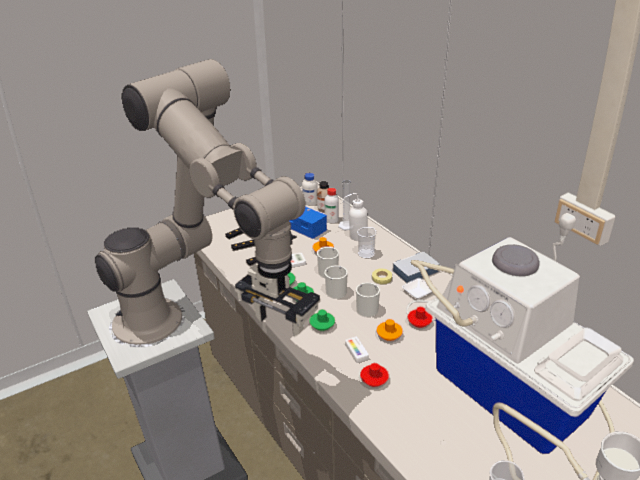

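The scene shows three green lids at about (392,238), (367,271) and (357,299), and three tubs at (345,211), (336,243) and (307,264). The spatulas are at (325,350), (305,390) and (272,428), and the blue holder is at (212,357). Red and orange lids are the look-alikes.

```bash
cat > find.py <<'E'
from h import *
def comps(m,P,zlo,zhi,amin):
    n,l,s,ce=cv2.connectedComponentsWithStats(m.astype(np.uint8))
    return [(l==i) for i in range(1,n) if s[i,4]>=amin]
def run(name):
    c=capture(name); P=cloud(c); hsv=cv2.cvtColor(c["image"],cv2.COLOR_RGB2HSV); H,S,V=[hsv[...,i].astype(int) for i in range(3)]
    z=P[...,2]; ok=np.isfinite(z)&(P[...,0]>150)&(P[...,0]<900)&(abs(P[...,1])<620)&(z<150)
    bench=ok&(abs(z)<8); print(name,"bench z",np.nanmedian(z[bench]).round(1))
    for nm,m in dict(green=(H>45)&(H<80)&(S>110),red=(H<18)&(S>150)&(V>100)).items():
        for k in comps(m&ok,P,0,0,60):
            p=P[k]; t=p[p[:,2]>46]
            if len(t)>5: print(nm,"knob",((t.max(0)+t.min(0))/2).round(1),"med",np.median(t,0).round(1),"all",((np.percentile(p,99,0)+np.percentile(p,1,0))/2).round(1),len(p))
    for k in comps((V<70)&ok&(z>3)&(z<25),P,0,0,80):
        p=P[k]; (a,b),(w,hh),an=cv2.minAreaRect(p[:,:2].astype(np.float32)); 
        if 60<max(w,hh)<120: print("dark",round(a,1),round(b,1),"size",round(w),round(hh),"ang",round(an if w>hh else an-90,1), "z",np.median(p[:,2]).round(1))
    for k in comps((S<60)&ok&(z>73)&(z<90),P,0,0,30):
        p=P[k]
        A=np.c_[p[:,:2],np.ones(len(p))]; q=np.linalg.lstsq(A,(p[:,:2]**2).sum(1),rcond=None)[0]; x,y=q[:2]/2
        print("rim",round(x,1),round(y,1),"R",round((q[2]+x*x+y*y)**.5,1),"box",((p.max(0)+p.min(0))/2).round(1),"z",np.percentile(p[:,2],90).round(1),len(p))
    for k in comps((H>100)&(H<130)&(S>120)&ok&(z>58)&(z<75),P,0,0,200):
        p=P[k]; r=cv2.minAreaRect(p[:,:2].astype(np.float32)); print("holder",np.round(r[0],1),np.round(r[1],1),round(r[2],2),np.median(p[:,2]).round(1), cv2.boxPoints(r).round(1).tolist())
    return c,P
if __name__=="__main__":
    import sys
    for n in sys.argv[1:]: run(n)
E
python3 find.py scene side
```

```text
scene bench z -0.3
green knob [ 426.5 -313.9   50.8] med [ 425.7 -311.4   50.8] all [ 427.6 -311.2   35.6] 379
green knob [ 446.6 -168.5   51.3] med [ 446.3 -167.    51.5] all [ 447.2 -167.1   35.7] 470
green knob [437.8 -71.8  50.9] med [437.8 -69.6  51.7] all [438.8 -69.5  36.1] 533
red knob [ 668.3 -467.4   50.5] med [ 667.3 -464.6   50.1] all [ 669.  -465.4   32.4] 287
red knob [ 418.8 -573.    50.7] med [ 418.  -568.3   51.8] all [ 419.3 -570.9   30.9] 283
red knob [ 559.5 -459.3   51.8] med [ 559.4 -456.3   51.4] all [ 561.1 -456.6   31.4] 299
red knob [643.8  10.6  51.3] med [642.1  12.   51.8] all [643.9  10.7  36. ] 563
red knob [791.5 176.  124.7] med [789.3 178.5 128.9] all [791.7 176.2 124.7] 170
dark 431.2 91.0 size 23 85 ang -4.1 z 15.1
dark 428.7 199.5 size 23 88 ang -11.0 z 14.7
dark 446.9 292.9 size 86 24 ang 7.3 z 15.0
rim 576.7 -334.4 R 33.5 box [ 577.1 -335.9   78.2] z 80.3 139
rim 549.7 -207.2 R 33.8 box [ 549.9 -208.4   77.9] z 80.4 168
rim 759.7 -88.7 R 30.3 box [761.5 -89.1  81.5] z 89.1 250
rim 588.3 -104.6 R 33.6 box [ 588.9 -105.4   78.3] z 80.5 178
rim 802
[... 874 characters left out ...]
8.    33.2] 467
dark 438.2 280.9 size 67 29 ang 8.8 z 15.3
dark 427.0 191.3 size 36 85 ang -6.8 z 15.2
rim 792.7 328.3 R 21.3 box [792.4 322.   82. ] z 88.2 57
rim 790.8 168.8 R 22.9 box [790.  163.3  81.6] z 88.5 50
rim 798.3 10.2 R 27.0 box [796.6   0.9  81.7] z 89.3 73
rim 760.9 -89.4 R 30.6 box [761.2 -89.2  81.4] z 88.4 144
rim 588.8 -107.6 R 33.8 box [ 588.6 -108.5   81.5] z 83.8 141
rim 550.1 -211.3 R 33.4 box [ 550.8 -210.5   79.8] z 84.2 150
rim 577.6 -337.6 R 33.6 box [ 576.8 -337.6   80.1] z 83.2 157
holder [683.3 153.5] [ 92.4 107.3] 17.55 67.3 [[623.0999755859375, 190.6999969482422], [655.4000244140625, 88.5], [743.5, 116.30000305175781], [711.2000122070312, 218.60000610351562]]
```

```bash
cat > go.py <<'E'
import sys
from h import *
def go(x,y,z,yaw=0):
    o=get_obs(); r=R.from_euler("xyz",o["tcp_rot"]); g=R.from_euler("xyz",[np.pi,0,np.radians(yaw)])
    s=r.inv().apply(np.array([x,y,z])-o["tool_pos"])/1000; t=(r.inv()*g).as_rotvec(degrees=True)
    print("turn",t.round(2),"shift",s.round(4),"rows",max(np.linalg.norm(s)/.05,np.linalg.norm(t)/8.59).round(1))
if __name__=="__main__": go(*map(float,sys.argv[1:]))
E
python3 go.py 390 -316 220
```

```text
turn [-0.05  0.   23.19] shift [ 0.234  -0.0807 -0.0309] rows 5.0
```

```bash
python3 -m handwheel '[[[0,0,23.2],[0.234,-0.081,-0.031],0.6],[[0,0,23.2],[0.234,-0.081,-0.031],0.6],[[0,0,23.2],[0.234,-0.081,-0.031],0.6],[[0,0,23.2],[0.234,-0.081,-0.031],0.6],[[0,0,23.2],[0.234,-0.081,-0.031],0.6],[[0,0,23.2],[0.234,-0.081,-0.031],0.6],[[0,0,23.2],[0.234,-0.081,-0.031],0.6],[[0,0,23.2],[0.234,-0.081,-0.031],0.6],[[0,0,23.2],[0.234,-0.081,-0.031],0.6]]'
python3 - <<'E'
from find import *
c,P=run("wrist"); save(c,"w1.png"); print(np.linalg.inv(c["camera_from_world"]).round(3).tolist(),c["fx"],c["k1"])
run("scene")
E
```

```text
time: 1.1
tool_pos: [388.8, -317.0, 220.1]
tcp_rot: [-3.141, 0.001, -0.002]
contact_force: [-0.6, -0.7, 0.2]
grip_width: 55.2
finger_force: 0.0
wrist bench z 0.7
green knob [ 447.2 -173.7   51.5] med [ 447.2 -174.5   53.3] all [ 447.5 -174.3   38.1] 4683
green knob [438.7 -76.4  50.9] med [439.5 -77.4  53.3] all [438.9 -76.9  38. ] 4468
green knob [ 426.6 -319.    51.1] med [ 427.5 -319.4   53.3] all [ 427.5 -320.1   38.1] 4479
red knob [ 550.8 -464.4   50.8] med [ 550.7 -464.7   52.9] all [ 543.2 -464.8   37.8] 2008
red knob [ 418.5 -579.3   50.9] med [ 418.9 -578.8   53.3] all [ 419.2 -577.7   38. ] 4187
rim 549.2 -212.4 R 33.1 box [ 532.5 -211.7   78.1] z 81.2 1110
rim 567.7 -338.0 R 25.6 box [ 545.9 -337.7   77.9] z 81.3 459
[[-0.002, -0.955, -0.298, 469.324], [-1.0, 0.002, 0.001, -318.502], [-0.0, 0.298, -0.955, 415.544], [0.0, 0.0, 0.0, 1.0]] 400.6442733168696 0.0017794780907987415
scene bench z -0.3
green knob [ 426.6 -312.3   50.8] med [ 426.1 -310.6   51. ] all [ 427.9 -310.7   35.6] 366
green knob [ 447.  -167.8   50.9] med [ 446.7 -167.6   51.5] all [ 448.  -166.    35.9] 
[... 665 characters left out ...]
7 R 33.4 box [ 577.2 -335.5   78.1] z 80.6 140
rim 549.7 -207.2 R 33.5 box [ 549.7 -208.8   78.4] z 80.4 171
rim 759.3 -88.2 R 30.7 box [762.6 -96.1  81.5] z 88.6 135
rim 759.0 -88.6 R 29.8 box [753.4 -77.2  81.4] z 89.0 107
rim 588.3 -104.8 R 33.5 box [ 588.2 -105.9   77.6] z 80.6 177
rim 803.1 18.4 R 33.5 box [795.8  26.6  81.8] z 87.7 127
rim 810.4 101.2 R 12.9 box [807.4 103.6  81.7] z 87.5 60
rim 792.2 173.7 R 25.2 box [785.6 176.9  81.5] z 88.7 130
rim 798.8 338.2 R 29.9 box [789.5 339.9  81.6] z 89.1 216
holder [663.  218.7] [ 81.  229.7] 16.53 65.6 [[591.5, 317.29998779296875], [656.7999877929688, 97.0999984741211], [734.5, 120.19999694824219], [669.2000122070312, 340.3999938964844]]
```

View pics/w1.png

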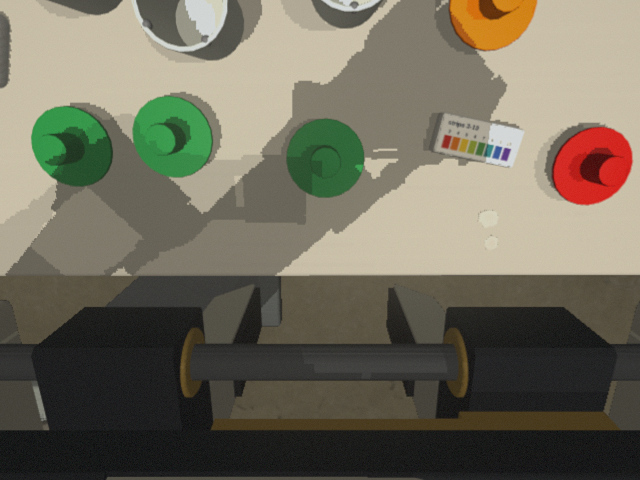

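The wrist view shows the target lid centred at about (325,158). The other two green lids are at (173,136) and (72,146), and the tub mouths are along the top edge.

```bash
python3 -m handwheel '[[[0,0,0],[0.0385,0.002,0.05],0.6],[[0,0,0],[0.0385,0.002,0.1],0.6],[[0,0,0],[0.0385,0.002,0.14],0.6],[[0,0,0],[0.0385,0.002,0.17],0.6],[[0,0,0],[0.0385,0.002,0.192],0.6],[[0,0,0],[0.0385,0.002,0.192],0.6],[[0,0,0],[0.0385,0.002,0.192],0.15],[[0,0,0],[0.0385,0.002,0.192],0.15],[[0,0,0],[0.0385,0.002,0.192],0.15],[[0,0,0],[0.0385,0.002,0.192],0.15],[[0,0,0],[0.0385,0.002,0.192],0.15],[[0,0,0],[0.0385,0.002,0.192],0.15]]'; python3 go.py 577 -337 150
```

```text
time: 2.4
tool_pos: [428.6, -318.1, 28.8]
tcp_rot: [3.141, -0.0, -0.0]
contact_force: [-0.2, -0.6, 0.2]
grip_width: 15.3
finger_force: 0.0
turn [ 0.03 -0.03 -0.  ] shift [ 0.1484  0.019  -0.1211] rows 3.9
```

Run:
```python
from find import *
c,P=run("wrist"); save(c,"w2.png")
```

```text
wrist bench z 0.7
green knob [ 447.9 -179.2   50.8] med [ 448.4 -180.8   53. ] all [ 448.3 -182.2   37.9] 13607
green knob [ 427.3 -319.5   59.6] med [ 430.8 -319.4   53.2] all [ 428.  -319.5   38.2] 11275
dark 453.8 -201.3 size 66 21 ang 12.5 z 21.4
rim 545.3 -216.9 R 27.9 box [ 529.8 -227.1   77.9] z 80.9 3119
rim 568.2 -338.2 R 26.4 box [ 543.  -338.3   77.5] z 80.7 681
rim 429.9 -303.0 R 10.2 box [ 429.6 -303.4   81.5] z 87.7 744
rim 429.8 -335.3 R 10.2 box [ 430.1 -335.    81.5] z 87.7 746
```

View pics/w2.png

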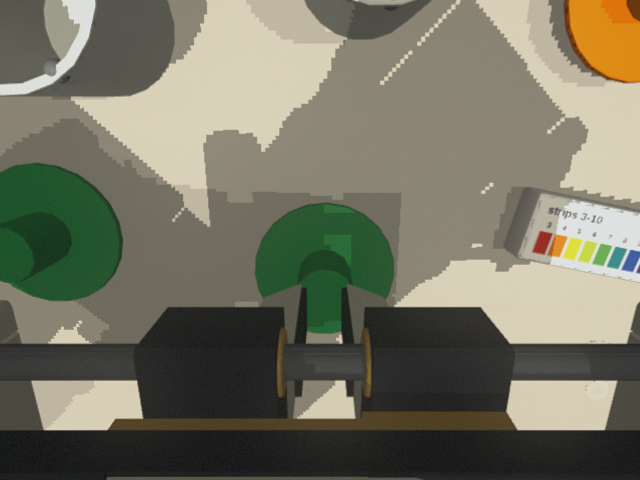

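Run:
```python
from find import *
c=capture("wrist"); P=cloud(c); o=get_obs(); print(o["tool_pos"],o["grip_width"],o["finger_force"],o["tcp_rot"])
T=c["camera_from_world"]
def proj(p):
    q=T[:3,:3]@p+T[:3,3]; return (q[0]/q[2]*c["fx"]+c["cx"]).round(), (q[1]/q[2]*c["fy"]+c["cy"]).round()
for p in ([428.6,-318.1,28.8],[428.6,-318.1,53],[428.6,-318.1,75]): print(proj(np.array(p)))
for v in range(245,400,10): print(v,[P[v,u].round(0).astype(int).tolist() for u in (298,303,312,325,340,347)])
save(c,"w3.png",(220,200,430,410),3)
```

```text
[ 428.52087218 -317.97581763   28.56099197] 14.010779568497044 0.0 [ 3.14137058e+00 -1.35986287e-04 -3.17809041e-06]
(np.float64(322.0), np.float64(274.0))
(np.float64(321.0), np.float64(293.0))
(np.float64(321.0), np.float64(316.0))
245 [[443, -306, 24], [443, -308, 23], [443, -313, 24], [443, -320, 23], [443, -328, 24], [443, -332, 23]]
255 [[437, -306, 23], [437, -308, 24], [439, -313, 29], [441, -320, 33], [437, -328, 23], [437, -332, 23]]
265 [[431, -305, 22], [-9223372036854775808, -9223372036854775808, -9223372036854775808], [439, -314, 44], [441, -320, 47], [438, -327, 42], [433, -331, 27]]
275 [[429, -306, 32], [436, -309, 49], [438, -314, 54], [438, -320, 53], [438, -327, 53], [435, -330, 47]]
285 [[439, -308, 67], [433, -310, 54], [433, -314, 53], [433, -320, 53], [433, -327, 53], [439, -329, 67]]
295 [[439, -309, 76], [437, -311, 73], [428, -314, 53], [428, -320, 53], [428, -327, 53], [439, -329, 77]]
305 [[439, -309, 86], [438, -311, 83], [423, -314, 54], [423, -320, 54], [429, -326, 67], [437, -328, 82]]
315 [[438, -310, 91], [438, -312, 92], [418, -314, 54], [418, -320
[... 328 characters left out ...]
, [459, -315, 145], [459, -317, 146], [459, -319, 145], [459, -323, 146], [459, -324, 145]]
355 [[458, -314, 148], [458, -315, 148], [458, -317, 148], [458, -319, 148], [458, -323, 148], [458, -324, 147]]
365 [[457, -314, 149], [456, -315, 148], [456, -317, 149], [457, -319, 149], [457, -323, 149], [457, -324, 149]]
375 [[454, -314, 149], [454, -315, 150], [454, -317, 149], [454, -319, 149], [454, -323, 149], [454, -324, 149]]
385 [[423, -311, 112], [338, -306, 1], [338, -311, 1], [338, -320, 1], [338, -330, 1], [423, -327, 112]]
395 [[419, -311, 112], [330, -305, 1], [330, -311, 1], [330, -320, 1], [331, -330, 1], [420, -327, 113]]<stdin>:7: RuntimeWarning: invalid value encountered in cast
```

View pics/w3.png

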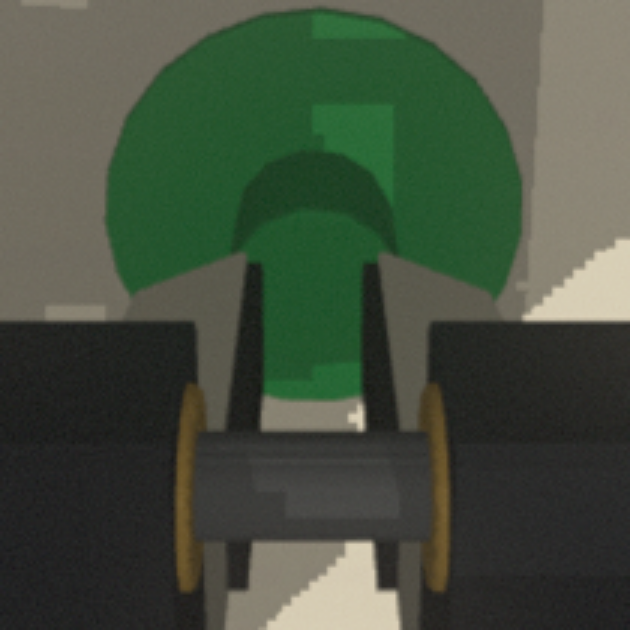

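The crop shows the finger ends at about image row 284, above the knob, whose top at z 53 is still visible between them. So the fingers closed over the knob without touching it. I'll check the true tip height.

Run:
```python
from find import *
c=capture("side"); P=cloud(c); T=c["camera_from_world"]
def proj(p):
    q=T[:3,:3]@p+T[:3,3]; s=q[:2]/q[2]; s=s*(1+c["k1"]*(s@s)); return (s*[c["fx"],c["fy"]]+[c["cx"],c["cy"]]).round(1)
for z in (0,23,28.6,53,66,90): print(z,proj(np.array([428.5,-318,z])))
u,v=proj(np.array([428.5,-318,50])).astype(int); print(u,v)
save(c,"s1.png",(u-60,v-60,u+60,v+40),5)
```

```text
0 [322.1 326.1]
23 [321.9 320.1]
28.6 [321.9 318.7]
53 [321.7 312.2]
66 [321.6 308.7]
90 [321.4 302.2]
321 313
```

View pics/s1.png

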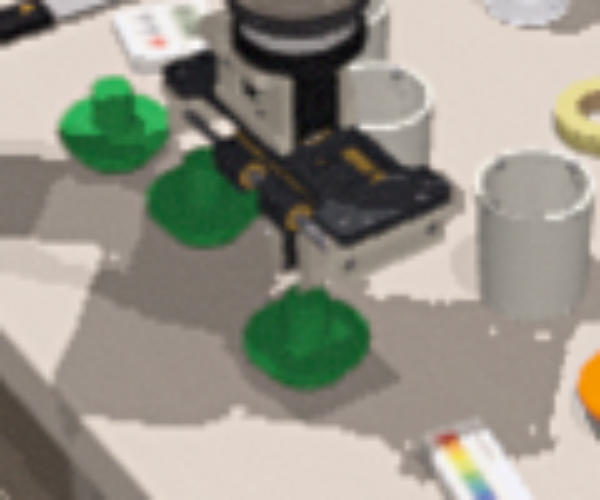

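```bash
python3 -m handwheel '[[[0,0,0],[0,0.001,0],0.6],[[0,0,0],[0,0.001,0],0.6],[[0,0,0],[0,0.001,0],0.6],[[0,0,0],[0,0.001,0],0.6],[[0,0,0],[0,0.001,0],0.6],[[0,0,0],[0,0.001,0.015],0.6],[[0,0,0],[0,0.001,0.028],0.6],[[0,0,0],[0,0.001,0.028],0.6]]'; python3 -m handwheel '[[[0,0,0],[0,0,0.004],0.6],[[0,0,0],[0,0,0.004],0.6],[[0,0,0],[0,0,0.004],0.2],[[0,0,0],[0,0,0.004],0.2],[[0,0,0],[0,0,0.004],0.2],[[0,0,0],[0,0,0.004],0.2],[[0,0,0],[0,0,0.004],0.2],[[0,0,0],[0,0,0.004],0.2]]'
```

```text
time: 3.35
tool_pos: [427.4, -317.9, -1.4]
tcp_rot: [-3.139, 0.003, -0.0]
contact_force: [-0.3, -1.3, -0.6]
grip_width: 55.2
finger_force: 0.0
time: 4.15
tool_pos: [428.6, -319.1, -3.4]
tcp_rot: [3.141, -0.0, -0.0]
contact_force: [-0.9, 0.7, 0.4]
grip_width: 27.2
finger_force: 30.0
```

```bash
python3 -m handwheel '[[[0,0,0],[0,0,-0.03],0.2],[[0,0,0],[0,0,-0.07],0.2],[[0,0,0],[0,0,-0.115],0.2],[[0,0,0],[0.02,0.018,-0.124],0.2],[[0,0,0],[0.05,0.018,-0.124],0.2],[[0,0,0],[0.05,0.018,-0.124],0.2],[[0,0,0],[0.05,0.018,-0.124],0.2],[[0,0,0],[0.05,0.018,-0.124],0.2]]'
cat > rim.py <<'E'
from h import *
# rims from wrist depth: rim-top points fit by circle of radius 34 via lstsq
def rims(name="wrist",zmin=77.5):
    c=capture(name); P=cloud(c); S=cv2.cvtColor(c["image"],cv2.COLOR_RGB2HSV)[...,1]
    z=P[...,2]; m=(z>zmin)&(z<86)&(S<60)&(P[...,0]>500)&(P[...,0]<640)&(P[...,1]<-50)&(P[...,1]>-390)
    n,l,s,_=cv2.connectedComponentsWithStats(cv2.dilate(m.astype(np.uint8),np.ones((3,3))))
    for i in range(1,n):
        p=P[(l==i)&m]
        if len(p)<80: continue
        A=np.c_[p[:,:2],np.ones(len(p))]; q=np.linalg.lstsq(A,(p[:,:2]**2).sum(1),rcond=None)[0]; x,y=q[:2]/2
        print("rim",x.round(1),y.round(1),"R",((q[2]+x*x+y*y)**.5).round(1),"z",np.median(p[:,2]).round(1),len(p),"box",p.min(0).round(1),p.max(0).round(1))
    return c,P
if __name__=="__main__": 
    rims(); o=get_obs(); print(o["tool_pos"],o["grip_width"])
E
python3 rim.py
```

```text
time: 4.95
tool_pos: [477.5, -336.5, 119.8]
tcp_rot: [-3.14, 0.002, -0.0]
contact_force: [-0.2, -0.6, 0.1]
grip_width: 27.3
finger_force: 30.0
rim 577.2 -338.4 R 33.3 z 80.1 3463 box [ 541.4 -374.1   77.5] [ 612.8 -302.5   83. ]
rim 550.3 -212.3 R 33.3 z 80.1 3359 box [ 514.8 -247.7   77.5] [ 586.  -175.9   82.6]
[ 477.46079208 -336.59919078  119.92598718] 27.421131166340583
```

```bash
python3 -m handwheel '[[[0,0,0],[0.05,0.0015,0],0.2],[[0,0,0],[0.09,0.0015,0],0.2],[[0,0,0],[0.101,0.0015,0],0.2],[[0,0,0],[0.101,0.0015,0],0.2],[[0,0,0],[0.101,0.0015,0.02],0.2],[[0,0,0],[0.101,0.0015,0.035],0.2],[[0,0,0],[0.101,0.0015,0.042],0.2],[[0,0,0],[0.101,0.0015,0.046],0.2],[[0,0,0],[0.101,0.0015,0.048],0.2],[[0,0,0],[0.101,0.0015,0.048],0.2]]'
python3 - <<'E'
from rim import *
c,P=rims(); save(c,"w4.png"); hsv=cv2.cvtColor(c["image"],cv2.COLOR_RGB2HSV); g=(hsv[...,0]>45)&(hsv[...,0]<80)&(hsv[...,1]>110)
p=P[g&(P[...,0]>520)]; print(p.min(0),p.max(0)); print(get_obs()["contact_force"],get_obs()["tool_pos"])
E
```

```text
time: 6.0
tool_pos: [579.4, -338.8, 72.9]
tcp_rot: [3.141, -0.0, -0.0]
contact_force: [-0.3, 0.7, 0.2]
grip_width: 27.7
finger_force: 30.0
rim 576.9 -338.6 R 35.7 z 79.8 367 box [ 598.5 -359.8   77.5] [ 613.4 -309.7   82. ]
rim 551.9 -212.3 R 32.7 z 80.0 1799 box [ 541.2 -245.4   77.5] [ 586.6 -177.    82.3]
rim 521.8 -209.0 R 7.6 z 80.4 195 box [ 514.5 -219.9   78.9] [ 519.8 -196.4   81.9]
[ 555.02947087 -376.67691964   97.09265856] [ 616.026225   -290.95769394  216.81770215]
[ 0.38113661 -0.20543711 -0.53699609] [ 579.6056195  -338.79804765   73.17358399]
```

View pics/w4.png

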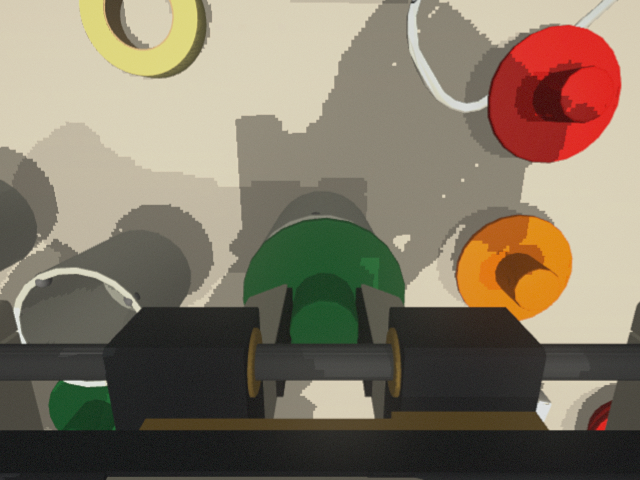

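The held lid is centred over the tub at about (323,280), so I'll press it down.

```bash
python3 -m handwheel '[[[0,0,0],[-0.001,0,0.003],0.2],[[0,0,0],[-0.001,0,0.006],0.2],[[0,0,0],[-0.001,0,0.008],0.2],[[0,0,0],[-0.001,0,0.01],0.2],[[0,0,0],[-0.001,0,0.012],0.2],[[0,0,0],[-0.001,0,0.013],0.2]]'; python3 -m handwheel '[[[0,0,0],[0,0,0.001],0.2],[[0,0,0],[0,0,0.002],0.2],[[0,0,0],[0,0,0.003],0.2],[[0,0,0],[0,0,0.003],0.2]]'
```

```text
time: 6.65
tool_pos: [578.3, -338.4, 58.9]
tcp_rot: [-3.141, 0.001, -0.0]
contact_force: [0.1, 2.6, 4.0]
grip_width: 27.1
finger_force: 30.0
time: 7.05
tool_pos: [578.8, -338.6, 58.7]
tcp_rot: [3.14, -0.001, 0.0]
contact_force: [-5.0, 3.4, 12.8]
grip_width: 27.6
finger_force: 30.0
```

```bash
python3 -m handwheel '[[[0,0,0],[0,0,0.001],0.2],[[0,0,0],[0,0,0.002],0.2],[[0,0,0],[0,0,0.003],0.2],[[0,0,0],[0,0,0.003],0.2]]'
python3 - <<'E'
from rim import *
c,P=rims(); hsv=cv2.cvtColor(c["image"],cv2.COLOR_RGB2HSV); g=(hsv[...,0]>45)&(hsv[...,0]<80)&(hsv[...,1]>110)
p=P[g&(P[...,0]>520)&(P[...,2]<110)]; print(p.max(0)); f=p[(p[:,2]<90)]; print("flange z",np.percentile(f[:,2],[5,50,95]).round(1),len(f)); A=np.c_[f[:,:2]-[578,-338],np.ones(len(f))]; print(np.linalg.lstsq(A,f[:,2],rcond=None)[0])
E
```

```text
time: 7.45
tool_pos: [579.0, -338.6, 54.9]
tcp_rot: [3.141, -0.002, 0.0]
contact_force: [-2.3, 3.6, 10.6]
grip_width: 27.2
finger_force: 30.0
rim 555.5 -213.7 R 29.5 z 80.1 1462 box [ 560.5 -245.3   77.5] [ 586.4 -187.9   82.8]
rim 537.4 -211.7 R 21.0 z 79.9 806 box [ 514.8 -231.1   77.5] [ 527.4 -191.8   82.2]
[ 615.30355266 -302.61994011  109.90463351]
flange z [84.5 85.5 86.6] 8232
[-1.07042268e-02  1.67795090e-03  8.57363419e+01]
```

```bash
python3 -m handwheel '[[[0,0,0],[0,0,-0.003],0.6],[[0,0,0],[0,0,-0.003],0.6],[[0,0,0],[0,0,-0.003],0.6],[[0,0,0],[0,0,-0.003],0.6],[[0,0,0],[0,0,-0.003],0.6],[[0,0,0],[0,0,-0.05],0.6],[[0,0,0],[0,0,-0.1],0.6],[[0,0,0],[-0.05,-0.05,-0.105],0.6],[[0,0,0],[-0.09,-0.09,-0.105],0.6],[[0,0,0],[-0.125,-0.12,-0.105],0.6],[[0,0,0],[-0.155,-0.135,-0.105],0.6],[[0,0,0],[-0.16,-0.14,-0.105],0.6]]'
cat > lids.py <<'E'
from rim import *
def lids(name="wrist"):
    c=capture(name); P=cloud(c); hsv=cv2.cvtColor(c["image"],cv2.COLOR_RGB2HSV); g=(hsv[...,0]>45)&(hsv[...,0]<80)&(hsv[...,1]>110)&(P[...,2]<145)
    n,l,s,_=cv2.connectedComponentsWithStats(g.astype(np.uint8))
    for i in range(1,n):
        if s[i,4]<800: continue
        p=P[l==i]; zf=np.median(p[:,2]); k=p[p[:,2]>np.percentile(p[:,2],99)-3]
        f=p[abs(p[:,2]-zf)<2.5]; ctr=(np.percentile(p,99.5,0)+np.percentile(p,.5,0))/2
        t=np.linalg.lstsq(np.c_[f[:,:2]-ctr[:2],np.ones(len(f))],f[:,2],rcond=None)[0]
        print("lid box",ctr[:2].round(1),"ext",(p.max(0)-p.min(0))[:2].round(1),"knobtop",((k.max(0)+k.min(0))/2).round(1),"flange",t.round(3),"px",s[i,:4])
    return c,P
if __name__=="__main__":
    rims(); lids(); o=get_obs(); print(o["tool_pos"].round(1),o["grip_width"])
E
python3 lids.py
```

```text
time: 8.7
tool_pos: [414.2, -195.1, 158.1]
tcp_rot: [-3.14, 0.003, 0.001]
contact_force: [0.9, 0.3, 0.9]
grip_width: 54.9
finger_force: 0.0
rim 577.8 -109.3 R 24.0 z 80.1 491 box [ 553.1 -129.8   77.5] [559.6 -89.3  82.7]
rim 549.8 -211.4 R 33.3 z 80.2 1531 box [ 514.5 -247.    77.5] [ 559.9 -176.    82.7]
rim 573.6 -338.7 R 34.6 z 82.2 87 box [ 538.8 -347.9   77.5] [ 559.8 -306.8   86. ]
lid box [ 549.5 -338.1] ext [20.  66.3] knobtop [ 549.4 -338.4   86.3] flange [-5.0000e-03 -1.0000e-03  8.5652e+01] px [508   0 113  37]
lid box [ 447.9 -173.7] ext [73.1 73.5] knobtop [ 447.5 -173.6   53.3] flange [-1.0000e-03 -0.0000e+00  2.3422e+01] px [252 127  90  90]
lid box [439.  -76.6] ext [74.4 74.3] knobtop [438.8 -76.2  53.7] flange [-1.0000e-03  1.0000e-03  2.3427e+01] px [135 138  90  90]
[ 417.1 -197.3  159. ] 54.939421584001636
```

```bash
python3 -m handwheel '[[[0,0,0],[0.03,-0.024,0.04],0.6],[[0,0,0],[0.03,-0.024,0.08],0.6],[[0,0,0],[0.03,-0.024,0.12],0.6],[[0,0,0],[0.03,-0.024,0.145],0.6],[[0,0,0],[0.03,-0.024,0.163],0.6],[[0,0,0],[0.03,-0.024,0.163],0.6],[[0,0,0],[0.03,-0.024,0.163],0.2],[[0,0,0],[0.03,-0.024,0.163],0.2],[[0,0,0],[0.03,-0.024,0.163],0.2],[[0,0,0],[0.03,-0.024,0.163],0.2],[[0,0,0],[0.03,-0.024,0.163],0.2],[[0,0,0],[0.03,-0.024,0.163],0.2]]'
```

```text
time: 10.0
tool_pos: [449.1, -174.9, -3.7]
tcp_rot: [3.141, -0.002, -0.0]
contact_force: [-0.7, -0.1, 6.8]
grip_width: 27.3
finger_force: 30.0
```

```bash
python3 -m handwheel '[[[0,0,0],[0,0,-0.03],0.2],[[0,0,0],[0,0,-0.07],0.2],[[0,0,0],[0,0,-0.115],0.2],[[0,0,0],[0.02,0.02,-0.124],0.2],[[0,0,0],[0.02,0.037,-0.124],0.2],[[0,0,0],[0.02,0.037,-0.124],0.2],[[0,0,0],[0.02,0.037,-0.124],0.2],[[0,0,0],[0.02,0.037,-0.124],0.2]]';python3 lids.py
```

```text
time: 10.8
tool_pos: [467.2, -210.6, 118.1]
tcp_rot: [-3.14, 0.003, -0.0]
contact_force: [-0.2, 0.2, -0.2]
grip_width: 27.2
finger_force: 30.0
rim 588.5 -109.3 R 33.2 z 80.0 2507 box [ 553.  -144.7   77.5] [603.8 -72.9  82.9]
rim 550.2 -211.4 R 33.3 z 80.1 3284 box [ 514.7 -247.    77.5] [ 585.7 -175.7   82.9]
rim 575.2 -338.6 R 35.9 z 83.4 116 box [ 539.1 -354.7   77.5] [ 569.4 -302.5   85.7]
lid box [ 571.8 -338.5] ext [62.4 76.1] knobtop [ 577.1 -339.2  115.9] flange [-2.0000e-03  0.0000e+00  8.5749e+01] px [494   0 146 129]
lid box [439.5 -77.2] ext [73.8 73.4] knobtop [438.7 -76.1  53.5] flange [-1.000e-03  1.000e-03  2.345e+01] px [103 214  95  90]
[ 467.8 -210.7  118.6] 27.477847509550738
```

```bash
python3 -m handwheel '[[[0,0,0],[0.045,0.001,0],0.2],[[0,0,0],[0.08,0.001,0],0.2],[[0,0,0],[0.084,0.001,0],0.2],[[0,0,0],[0.084,0.001,0.01],0.2],[[0,0,0],[0.084,0.001,0.025],0.2],[[0,0,0],[0.084,0.001,0.036],0.2],[[0,0,0],[0.084,0.001,0.042],0.2],[[0,0,0],[0.084,0.001,0.045],0.2],[[0,0,0],[0.084,0.001,0.045],0.2]]'
python3 - <<'E'
from rim import *
c=capture("wrist");P=cloud(c); hsv=cv2.cvtColor(c["image"],cv2.COLOR_RGB2HSV); g=(hsv[...,0]>45)&(hsv[...,0]<80)&(hsv[...,1]>110)
o=get_obs();print(o["tool_pos"])
p=P[g&(np.hypot(P[...,0]-551,P[...,1]+212)<48)&(P[...,2]<115)]; print(p.max(0),p.min(0))
f=p[p[:,0]>555]; hull=f[f[:,2]<105]; print("y ext",hull[:,1].min(),hull[:,1].max(),"xmax",hull[:,0].max())
E
```

```text
time: 11.8
tool_pos: [552.1, -212.5, 74.3]
tcp_rot: [-3.141, 0.0, -0.0]
contact_force: [-0.2, -0.1, -0.1]
grip_width: 27.4
finger_force: 30.0
[ 552.46256442 -212.66333215   74.67149348]
[ 588.31386689 -177.19782432  114.97793361] [ 527.78829396 -250.6974037    98.85844341]
y ext -250.2167750369416 -177.58732218745934 xmax 588.3138668884653
```

```bash
python3 -m handwheel '[[[0,0,0],[0,-0.0007,0.004],0.2],[[0,0,0],[0,-0.0007,0.007],0.2],[[0,0,0],[0,-0.0007,0.009],0.2],[[0,0,0],[0,-0.0007,0.011],0.2],[[0,0,0],[0,-0.0007,0.013],0.2],[[0,0,0],[0,-0.0007,0.015],0.2],[[0,0,0],[0,-0.0007,0.016],0.2],[[0,0,0],[0,-0.0007,0.017],0.2],[[0,0,0],[0,-0.0007,0.018],0.2],[[0,0,0],[0,-0.0007,0.019],0.2],[[0,0,0],[0,-0.0007,0.020],0.2],[[0,0,0],[0,-0.0007,0.020],0.2]]'; python3 lids.py|grep lid
```

```text
time: 13.05
tool_pos: [553.3, -212.0, 58.4]
tcp_rot: [3.14, -0.003, 0.0]
contact_force: [-7.7, 4.6, 27.2]
grip_width: 27.4
finger_force: 30.1
lid box [ 577.6 -328.6] ext [74.6 57.4] knobtop [ 575.9 -329.6  115.1] flange [-1.0000e-03 -3.0000e-03  8.5761e+01] px [520 161 120 161]
lid box [ 567.8 -213.7] ext [59.9 73.9] knobtop [ 556.1 -213.1  115.5] flange [-1.4000e-02  4.0000e-03  8.5509e+01] px [244 220 160 124]
lid box [442.6 -61.6] ext [41.5 45.4] knobtop [450.3 -75.2  52.6] flange [-0.0000e+00 -1.0000e-02  2.3527e+01] px [ 72 381  44  49]
```

```bash
python3 -m handwheel '[[[0,0,0],[0,0,-0.003],0.6],[[0,0,0],[0,0,-0.003],0.6],[[0,0,0],[0,0,-0.003],0.6],[[0,0,0],[0,0,-0.003],0.6],[[0,0,0],[0,0,-0.003],0.6],[[0,0,0],[0,0,-0.05],0.6],[[0,0,0],[0,0,-0.1],0.6],[[0,0,0],[-0.05,-0.05,-0.105],0.6],[[0,0,0],[-0.09,-0.09,-0.105],0.6],[[0,0,0],[-0.11,-0.12,-0.105],0.6],[[0,0,0],[-0.115,-0.12,-0.105],0.6],[[0,0,0],[-0.115,-0.12,-0.105],0.6]]'; python3 lids.py
```

```text
time: 14.35
tool_pos: [435.9, -90.2, 159.7]
tcp_rot: [-3.141, 0.0, 0.002]
contact_force: [0.4, -0.5, -0.6]
grip_width: 55.0
finger_force: 0.0
rim 587.6 -108.6 R 32.7 z 80.1 1174 box [ 552.9 -143.1   77.6] [582.5 -73.7  83.1]
rim 549.8 -212.0 R 37.1 z 83.3 112 box [ 512.9 -228.5   77.5] [ 563.  -174.2   85.7]
lid box [ 548.6 -211.7] ext [69.4 75.2] knobtop [ 549.9 -211.9  116.2] flange [-1.000e-03 -0.000e+00  8.576e+01] px [455   0 124 122]
lid box [439.  -76.1] ext [73.4 73.5] knobtop [438.7 -75.7  53.5] flange [-1.0000e-03  1.0000e-03  2.3437e+01] px [261 167  87  85]
[438.3 -92.2 159.7] 54.863445192934485
```

```bash
python3 -m handwheel '[[[0,0,0],[0,-0.017,0.04],0.6],[[0,0,0],[0,-0.017,0.08],0.6],[[0,0,0],[0,-0.017,0.12],0.6],[[0,0,0],[0,-0.017,0.145],0.6],[[0,0,0],[0,-0.017,0.163],0.6],[[0,0,0],[0,-0.017,0.163],0.6],[[0,0,0],[0,-0.017,0.163],0.2],[[0,0,0],[0,-0.017,0.163],0.2],[[0,0,0],[0,-0.017,0.163],0.2],[[0,0,0],[0,-0.017,0.163],0.2],[[0,0,0],[0,-0.017,0.163],0.2],[[0,0,0],[0,-0.017,0.163],0.2]]'
python3 -m handwheel '[[[0,0,0],[0,0,-0.03],0.2],[[0,0,0],[0,0,-0.07],0.2],[[0,0,0],[0,0,-0.115],0.2],[[0,0,0],[0.02,0.02,-0.124],0.2],[[0,0,0],[0.06,0.033,-0.124],0.2],[[0,0,0],[0.06,0.033,-0.124],0.2],[[0,0,0],[0.06,0.033,-0.124],0.2],[[0,0,0],[0.06,0.033,-0.124],0.2]]';python3 lids.py
```

```text
time: 15.65
tool_pos: [438.1, -75.0, -2.9]
tcp_rot: [3.141, -0.002, -0.0]
contact_force: [-0.3, -0.3, 6.2]
grip_width: 27.5
finger_force: 30.0
time: 16.45
tool_pos: [496.3, -107.2, 119.8]
tcp_rot: [-3.141, 0.002, 0.0]
contact_force: [0.3, -0.6, -1.3]
grip_width: 27.2
finger_force: 30.0
rim 588.8 -108.6 R 33.3 z 80.1 3368 box [ 553.5 -144.2   77.5] [624.5 -73.2  82.7]
lid box [ 550.8 -211.8] ext [74.  75.3] knobtop [ 550.7 -211.8  116. ] flange [-1.0000e-03  0.0000e+00  8.5782e+01] px [440  92 134 133]
[ 496.5 -107.3  120.2] 27.129742565190725
```

```bash
python3 -m handwheel '[[[0,0,0],[0.045,0.001,0],0.2],[[0,0,0],[0.08,0.001,0],0.2],[[0,0,0],[0.091,0.001,0],0.2],[[0,0,0],[0.091,0.001,0.01],0.2],[[0,0,0],[0.091,0.001,0.025],0.2],[[0,0,0],[0.091,0.001,0.036],0.2],[[0,0,0],[0.091,0.001,0.042],0.2],[[0,0,0],[0.091,0.001,0.045],0.2],[[0,0,0],[0.091,0.001,0.045],0.2]]'
python3 - <<'E'
from rim import *
c=capture("wrist");P=cloud(c); hsv=cv2.cvtColor(c["image"],cv2.COLOR_RGB2HSV); g=(hsv[...,0]>45)&(hsv[...,0]<80)&(hsv[...,1]>110)
o=get_obs();print(o["tool_pos"])
p=P[g&(np.hypot(P[...,0]-588,P[...,1]+108)<48)&(P[...,2]<115)]
f=p[p[:,0]>590]; hull=f[f[:,2]<105]; print("y ext",hull[:,1].min(),hull[:,1].max(),"xmax",hull[:,0].max())
E
```

```text
time: 17.45
tool_pos: [588.1, -108.8, 75.3]
tcp_rot: [-3.142, 0.0, -0.0]
contact_force: [0.1, -0.6, -0.4]
grip_width: 27.4
finger_force: 30.0
[ 588.5203691  -108.91095724   75.71090413]
y ext -147.1482843664794 -73.65494824761896 xmax 626.7296189468766
```

```bash
python3 -m handwheel '[[[0,0,0],[0,-0.0007,0.004],0.2],[[0,0,0],[0,-0.0007,0.007],0.2],[[0,0,0],[0,-0.0007,0.009],0.2],[[0,0,0],[0,-0.0007,0.011],0.2],[[0,0,0],[0,-0.0007,0.013],0.2],[[0,0,0],[0,-0.0007,0.015],0.2],[[0,0,0],[0,-0.0007,0.016],0.2],[[0,0,0],[0,-0.0007,0.017],0.2],[[0,0,0],[0,-0.0007,0.018],0.2],[[0,0,0],[0,-0.0007,0.019],0.2],[[0,0,0],[0,-0.0007,0.020],0.2],[[0,0,0],[0,-0.0007,0.021],0.2]]'; python3 lids.py|grep lid
```

```text
time: 18.7
tool_pos: [589.7, -108.4, 59.2]
tcp_rot: [3.14, -0.005, 0.0]
contact_force: [-10.9, 3.1, 36.7]
grip_width: 27.6
finger_force: 30.0
lid box [ 605.  -110.7] ext [63.5 73.9] knobtop [ 593.2 -109.6  115.8] flange [-1.400e-02  3.000e-03  8.552e+01] px [244 215 160 129]
lid box [ 576.2 -220. ] ext [24.9 54.6] knobtop [ 576.1 -220.3   85.9] flange [-1.5000e-02  2.0000e-03  8.5686e+01] px [498 296 111  48]
lid box [ 551.6 -223. ] ext [27.7 49.9] knobtop [ 552.7 -212.1  116. ] flange [-2.70000e-02 -1.10000e-02  1.15774e+02] px [536 381  67  49]
```

```bash
python3 -m handwheel '[[[0,0,0],[0,0,-0.003],0.6],[[0,0,0],[0,0,-0.003],0.6],[[0,0,0],[0,0,-0.003],0.6],[[0,0,0],[0,0,-0.003],0.6],[[0,0,0],[0,0,-0.05],0.6],[[0,0,0],[0,0,-0.1],0.6],[[0,0,0],[-0.03,0,-0.14],0.6],[[0,0,0],[-0.07,0,-0.16],0.6]]'; python3 lids.py | grep lid; python3 -m handwheel '[[[0,0,0],[-0.05,-0.3,-0.01],0.6],[[0,0,0],[-0.05,-0.3,-0.01],0.6],[[0,0,0],[-0.05,-0.3,-0.01],0.6],[[0,0,0],[-0.05,-0.3,-0.01],0.6],[[0,0,0],[-0.05,-0.3,-0.01],0.6],[[0,0,0],[-0.05,-0.3,-0.01],0.6],[[0,0,0],[-0.1,-0.3,-0.02],0.6],[[0,0,0],[-0.1,-0.3,-0.02],0.6],[[0,0,0],[-0.1,-0.3,-0.02],0.6],[[0,0,0],[-0.1,-0.3,-0.02],0.6]]'
cat > sp.py <<'E'
from h import *
def sp(name="wrist",ymin=0):
    c=capture(name); P=cloud(c); hsv=cv2.cvtColor(c["image"],cv2.COLOR_RGB2HSV); V=hsv[...,2].astype(int); z=P[...,2]
    m=(z>10)&(z<20)&(V<90)&(P[...,1]>ymin)&(P[...,0]<560)
    m=cv2.morphologyEx(m.astype(np.uint8),cv2.MORPH_CLOSE,np.ones((7,7)))
    n,l,s,_=cv2.connectedComponentsWithStats(m)
    for i in range(1,n):
        if s[i,4]<400: continue
        p=P[(l==i)&(z>10)&(z<20)]; (a,b),(w,h),an=cv2.minAreaRect(p[:,:2].astype(np.float32))
        if w<h: an-=90
        print("spat",round(a,1),round(b,1),round(w,1),round(h,1),"yaw",round(an,1),"z",np.median(p[:,2]).round(1))
    hs=(hsv[...,0]>100)&(hsv[...,0]<130)&(hsv[...,1]>120)&(z>60)&(z<72)
    if hs.sum()>500:
        r=cv2.minAreaRect(P[hs][:,:2].astype(np.float32)); print("holder",np.round(r,1) if 0 else (np.round(r[0],1),np.round(r[1],1),round(r[2],1)),cv2.boxPoints(r).round(1).tolist(),np.median(z[hs]))
    return c,P
if __name__=="__main__":
    c,P=sp(); import sys
    if len(sys.argv)>1: save(c,sys.argv[1])
    o=get_obs(); print(o["tool_pos"].round(1),o["grip_width"].round(1),o["tcp_rot"].round(3),o["joint_positions"].round(2))
E
python3 sp.py w5.png
```

```text
time: 19.6
tool_pos: [520.0, -108.7, 217.2]
tcp_rot: [3.14, -0.005, 0.001]
contact_force: [-0.6, -0.6, 0.5]
grip_width: 55.2
finger_force: 0.0
lid box [ 589.6 -109.7] ext [72.9 73.6] knobtop [ 589.1 -109.4  116.2] flange [-0.0000e+00  2.0000e-03  8.5815e+01] px [277  71  94  97]
lid box [ 577.5 -333.2] ext [74.  67.6] knobtop [ 576.8 -333.7  115.7] flange [-0.0000e+00 -1.0000e-03  8.5792e+01] px [562  88  78  96]
lid box [ 551.1 -211.7] ext [73.2 74.5] knobtop [ 550.2 -211.7  116. ] flange [-0.0000e+00  1.0000e-03  8.5813e+01] px [403 124  92  91]
time: 20.7
tool_pos: [419.4, 191.7, 234.1]
tcp_rot: [3.141, -0.0, -0.001]
contact_force: [0.8, 0.7, -0.1]
grip_width: 54.7
finger_force: 0.0
spat 447.8 288.2 88.9 25.2 yaw 7.4 z 16.3
spat 432.1 86.1 26.3 89.9 yaw -2.7 z 16.3
spat 429.4 195.2 26.0 89.0 yaw -10.3 z 16.3Traceback (most recent call last):
  File "sp.py", line 19, in <module>
    o=get_obs(); print(o["tool_pos"].round(1),o["grip_width"].round(1),o["tcp_rot"].round(3),o["joint_positions"].round(2))
                                              ^^^^^^^^^^^^^^^^^^^^^
AttributeError: 'float' object has no attribute 'round'
```

View pics/w5.png

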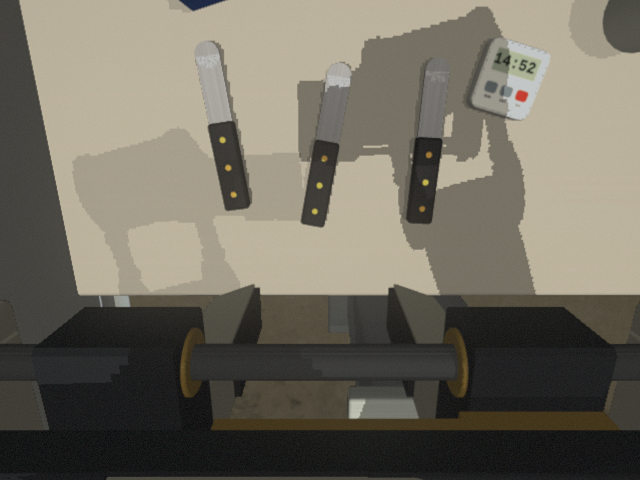

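Spatula handles are at about (228,165), (320,185) and (425,180), blades pointing up the image, and the timer is clear at (510,78).

```bash
sed -i 's/o\["grip_width"\].round(1)/round(o["grip_width"],1)/' sp.py; python3 go.py 441 85.7 20 -2.7
```

```text
turn [ 0.01 -0.    2.63] shift [0.0216 0.1057 0.2141] rows 4.8
```

```bash
python3 -m handwheel '[[[0,0,2.6],[0.0215,0.1057,0.1],0.5],[[0,0,2.6],[0.0215,0.1057,0.1],0.5],[[0,0,2.6],[0.0215,0.1057,0.1],0.5],[[0,0,2.6],[0.0215,0.1057,0.15],0.5],[[0,0,2.6],[0.0215,0.1057,0.2],0.5],[[0,0,2.6],[0.0215,0.1057,0.23],0.5],[[0,0,2.6],[0.0215,0.1057,0.239],0.5],[[0,0,2.6],[0.0215,0.1057,0.239],0.5]]'; python3 sp.py; python3 -m handwheel '[[[0,0,0],[0,0,0.002],0.5],[[0,0,0],[0,0,0.004],0.5],[[0,0,0],[0,0,0.006],0.5],[[0,0,0],[0,0,0.006],0.5]]'
```

```text
time: 21.55
tool_pos: [440.0, 85.6, -5.5]
tcp_rot: [3.141, 0.002, -0.047]
contact_force: [0.1, 0.3, 0.2]
grip_width: 45.7
finger_force: 0.0
spat 549.3 20.0 15.1 9.4 yaw 75.5 z 14.9
spat 443.7 85.2 26.1 67.3 yaw -3.1 z 16.2
spat 447.3 191.1 26.1 53.4 yaw -10.6 z 16.1
[440.9  85.8  -4.3] 45.5 [ 3.142 -0.    -0.046] [ 0.02  0.48  1.96 -0.    0.7   1.64]
time: 22.0
tool_pos: [440.2, 86.3, -10.2]
tcp_rot: [3.142, -0.001, -0.045]
contact_force: [0.2, 0.1, 0.3]
grip_width: 46.1
finger_force: 0.0
```

```bash
python3 -m handwheel '[[[0,0,0],[0,0,0.004],0.5],[[0,0,0],[0,0,0.008],0.5],[[0,0,0],[0,0,0.012],0.5],[[0,0,0],[0,0,0.014],0.5],[[0,0,0],[0,0,0.016],0.5],[[0,0,0],[0,0,0.016],0.5]]'; python3 -m handwheel '[[[0,0,0],[0,0,0.002],0.5],[[0,0,0],[0,0,0.004],0.5],[[0,0,0],[0,0,0.004],0.5]]'
```

```text
time: 22.6
tool_pos: [439.8, 86.2, -26.9]
tcp_rot: [3.141, 0.001, -0.046]
contact_force: [0.1, -0.1, -0.4]
grip_width: 46.3
finger_force: 0.0
time: 22.9
tool_pos: [439.9, 86.2, -30.8]
tcp_rot: [3.141, 0.0, -0.046]
contact_force: [1.0, 1.2, 0.7]
grip_width: 45.8
finger_force: 0.0
```

```bash
python3 -m handwheel '[[[0,0,0],[0,0,0],0.15],[[0,0,0],[0,0,0],0.15],[[0,0,0],[0,0,0],0.15],[[0,0,0],[0,0,0],0.15],[[0,0,0],[0,0,0],0.15],[[0,0,0],[0,0,0],0.15]]'
```

```text
time: 23.5
tool_pos: [440.1, 86.2, -30.6]
tcp_rot: [3.142, -0.0, -0.046]
contact_force: [0.3, -0.3, 1.0]
grip_width: 25.7
finger_force: 30.0
```

```bash
python3 -m handwheel '[[[0,0,0],[0,0,-0.02],0.15],[[0,0,0],[0,0,-0.05],0.15],[[0,0,0],[0,0,-0.09],0.15],[[0,0,0],[0,0,-0.12],0.15],[[0,0,0],[0,0,-0.12],0.15],[[0,0,0],[0,0,-0.12],0.15]]'; python3 go.py 540 150 90 16.5
```

```text
time: 24.1
tool_pos: [440.0, 86.2, 89.5]
tcp_rot: [3.142, -0.001, -0.045]
contact_force: [0.2, 0.4, -1.7]
grip_width: 25.7
finger_force: 30.0
turn [ 1.000e-02 -5.000e-02 -1.911e+01] shift [ 0.097  -0.0683 -0.0005] rows 2.4
```

```bash
python3 -m handwheel '[[[0,0,-7],[0.03,-0.023,0],0.15],[[0,0,-14],[0.06,-0.046,0],0.15],[[0,0,-19.1],[0.097,-0.068,0],0.15],[[0,0,-19.1],[0.097,-0.068,0],0.15],[[0,0,-19.1],[0.097,-0.068,0],0.15],[[0,0,-19.1],[0.097,-0.068,0],0.15]]'; python3 sp.py w6.png
```

```text
time: 24.7
tool_pos: [538.3, 149.3, 87.8]
tcp_rot: [-3.141, 0.004, 0.287]
contact_force: [-0.4, -0.2, -1.1]
grip_width: 25.8
finger_force: 30.0
spat 449.1 288.2 87.1 25.9 yaw 7.6 z 16.3
holder (array([641. , 209.7]), array([ 33.7, 230.9]), 16.2) [[592.5999755859375, 315.8999938964844], [656.9000244140625, 94.0999984741211], [689.2999877929688, 103.5], [625.0, 325.29998779296875]] 66.32625709551243
[538.5 149.2  88.4] 25.4 [-3.141e+00  3.000e-03  2.870e-01] [ 0.13  0.5   1.57 -0.    1.07  1.42]
```

View pics/w6.png

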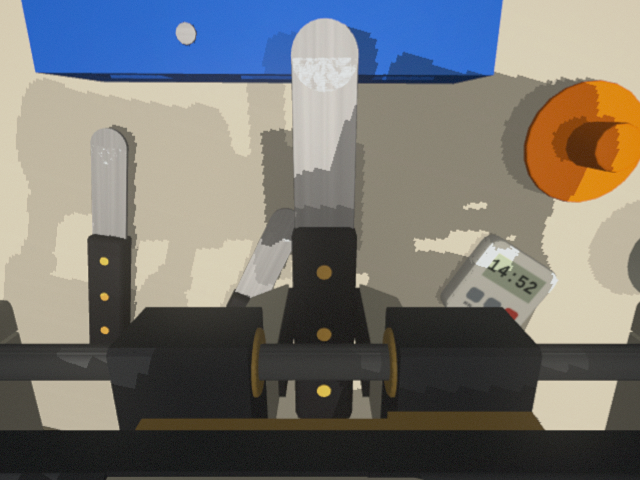

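The view shows the held blade pointing up at (325,55), and the holder's front edge crossing from (37,72) to (494,80). Next I'll measure the in-hand pose.

```bash
cat > hand.py <<'E'
from h import *
import sys
def hand(slot,yaw_s=16.3):
    c=capture("wrist"); P=cloud(c); o=get_obs(); r=R.from_euler("xyz",o["tcp_rot"])
    Q=(P-o["tool_pos"])@r.as_matrix()   # tool coords
    m=(Q[...,0]>18)&(Q[...,0]<120)&(abs(Q[...,1])<22)&(Q[...,2]<-20)&(Q[...,2]>-60)
    q=Q[m]; bl=q[q[:,0]>50]; xs=np.arange(52,100,6)
    mid=np.array([[x,(lambda s:(np.percentile(s[:,1],98)+np.percentile(s[:,1],2))/2)(bl[abs(bl[:,0]-x)<3])] for x in xs])
    k,b=np.polyfit(mid[:,0],mid[:,1],1); ks,bs=np.polyfit(bl[:,0],bl[:,2],1)
    print("tip x",np.percentile(q[:,0],99.8).round(1),"mid y=%.4f x + %.2f"%(k,b),"blade z=%.4f x + %.2f (top face)"%(ks,bs),"width",(np.percentile(bl[:,1],98)-np.percentile(bl[:,1],2)).round(1))
    slots={1:(645.7,133.),2:(624.9,205.),3:(603.8,277.)}
    S=np.array(slots[slot]); n=np.array([np.cos(np.radians(yaw_s)),np.sin(np.radians(yaw_s))]); 
    # desired: blade line along n through S; tool yaw
    yaw=yaw_s+np.degrees(np.arctan(k)); yr=np.radians(yaw); tx=np.array([np.cos(yr),np.sin(yr)]); ty=np.array([np.sin(yr),-np.cos(yr)])
    tip=np.percentile(q[:,0],99.8); tl=np.array([tip,k*tip+b])
    g=R.from_euler("xyz",[np.pi,0,yr])
    for name,dd in (("pre(tip 20 before)",-20),("end(tip 65 in)",65)):
        t=S+n*dd-(tx*tl[0]+ty*tl[1]); 
        zt=45-(-(ks*80+bs)-1.5)  # blade mid height above tool
        s=r.inv().apply(np.array([t[0],t[1],zt])-o["tool_pos"])/1000
        print(name,"tool target",t.round(1),round(zt,1),"shift",s.round(4),"turn",(r.inv()*g).as_rotvec(degrees=True).round(2))
    print(o["tool_pos"].round(1),round(o["grip_width"],1),o["contact_force"].round(1))
hand(int(sys.argv[1]))
E
python3 hand.py 1
```

```text
tip x 110.6 mid y=0.0026 x + 0.91 blade z=0.0024 x + -39.96 (top face) width 22.8
pre(tip 20 before) tool target [520.1  97.2] 6.7 shift [-0.0325  0.0446  0.0822] turn [-0.01  0.1  -0.01]
end(tip 65 in) tool target [601.7 121.1] 6.7 shift [0.0525 0.0448 0.082 ] turn [-0.01  0.1  -0.01]
[538.8 149.2  88.9] 26.1 [ 0.9 -0.4 -0.2]
```

```bash
python3 -m handwheel '[[[0,0,0],[-0.0325,0.0445,0],0.15],[[0,0,0],[-0.0325,0.0445,0.01],0.15],[[0,0,0],[-0.0325,0.0445,0.04],0.15],[[0,0,0],[-0.0325,0.0445,0.07],0.15],[[0,0,0],[-0.0325,0.0445,0.082],0.15],[[0,0,0],[-0.0325,0.0445,0.082],0.15],[[0,0,0],[-0.0325,0.0445,0.082],0.15]]'; python3 hand.py 1
```

```text
time: 25.5
tool_pos: [522.1, 97.9, 8.2]
tcp_rot: [3.141, -0.001, 0.288]
contact_force: [-0.1, -1.2, -0.3]
grip_width: 25.6
finger_force: 30.0
tip x 110.4 mid y=0.0028 x + 0.91 blade z=0.0021 x + -39.99 (top face) width 22.8
pre(tip 20 before) tool target [520.3  97.3] 6.7 shift [-0.0023  0.      0.0019] turn [ 0.03 -0.12  0.03]
end(tip 65 in) tool target [601.9 121.1] 6.7 shift [0.0827 0.0003 0.0021] turn [ 0.03 -0.12  0.03]
[522.5  98.    8.6] 25.5 [-0.4 -0.6  0.3]
```

```bash
python3 -m handwheel '[[[0,0,0],[0.01,0,0.002],0.15],[[0,0,0],[0.02,0,0.002],0.15],[[0,0,0],[0.03,0,0.002],0.15],[[0,0,0],[0.042,0,0.002],0.15],[[0,0,0],[0.054,0,0.002],0.15],[[0,0,0],[0.066,0,0.002],0.15],[[0,0,0],[0.073,0,0.002],0.15],[[0,0,0],[0.077,0,0.002],0.15],[[0,0,0],[0.077,0,0.002],0.15]]'; python3 -m handwheel '[[[0,0,0],[0.002,0,0],0.15],[[0,0,0],[0.004,0,0],0.15],[[0,0,0],[0.004,0,0],0.15]]'
```

```text
time: 26.45
tool_pos: [595.7, 119.9, 5.3]
tcp_rot: [3.141, -0.0, 0.288]
contact_force: [0.7, -0.7, -0.9]
grip_width: 25.9
finger_force: 30.0
time: 26.75
tool_pos: [599.3, 120.8, 5.5]
tcp_rot: [3.141, -0.0, 0.288]
contact_force: [0.6, -0.3, -0.4]
grip_width: 25.4
finger_force: 30.0
```

```bash
python3 -m handwheel '[[[0,0,0],[0.001,0,0],0.15],[[0,0,0],[0.002,0,0],0.15],[[0,0,0],[0.003,0,0],0.15],[[0,0,0],[0.004,0,0],0.15],[[0,0,0],[0.004,0,0],0.15]]'; python3 hand.py 1
```

```text
time: 27.25
tool_pos: [600.9, 121.5, 4.7]
tcp_rot: [-3.141, 0.005, 0.288]
contact_force: [-6.4, -1.7, -0.6]
grip_width: 25.6
finger_force: 30.0
tip x 97.5 mid y=-0.3757 x + 31.57 blade z=0.0001 x + -59.80 (top face) width 39.8
pre(tip 20 before) tool target [528.9 129.7] -13.3 shift [-0.0666 -0.0282  0.0183] turn [2.000e-02 2.700e-01 2.079e+01]
end(tip 65 in) tool target [610.5 153.5] -13.3 shift [ 0.0184 -0.0279  0.0179] turn [2.000e-02 2.700e-01 2.079e+01]
[600.9 121.5   4.7] 25.4 [-6.1 -1.5 -0.3]
```

```bash
python3 -m handwheel '[[[0,0,0],[0.003,0,0],0.15],[[0,1.5,0],[0.004,0,0.002],0.15],[[0,3,0],[0.005,0,0.0045],0.15],[[0,4.5,0],[0.006,0,0.0065],0.15],[[0,4.5,0],[0.006,0,0.0065],0.15]]'
```

```text
time: 27.8
tool_pos: [604.5, 122.9, -2.4]
tcp_rot: [-3.14, -0.071, 0.288]
contact_force: [-9.5, -3.9, 1.1]
grip_width: 25.2
finger_force: 30.0
```

```bash
python3 -m handwheel '[[[0,0,0],[0,0,0],0.45],[[0,0,0],[0,0,0],0.45],[[0,0,0],[0,0,0],0.45],[[0,0,0],[0,0,-0.02],0.45],[[0,0,0],[0,0,-0.06],0.45],[[0,-2,0],[0,0,-0.1],0.45],[[0,-4.5,0],[-0.03,-0.01,-0.13],0.45],[[0,-4.5,0],[-0.06,-0.02,-0.14],0.45],[[0,-4.5,0],[-0.06,-0.02,-0.14],0.45],[[0,-4.5,0],[-0.06,-0.02,-0.14],0.45]]'
cat > chk.py <<'E'
from h import *
import sys
# handles parked in slots: dark points above z 25 in front of the holder, in slot frame
c=capture("wrist"); P=cloud(c); V=cv2.cvtColor(c["image"],cv2.COLOR_RGB2HSV)[...,2]
n=np.array([.9598,.2807]); l=np.array([-.2807,.9598]); 
for i,S in {1:(645.7,133.),2:(624.9,205.),3:(603.8,277.)}.items():
    d=P[...,:2]-np.array(S); a=d@n; b=d@l; m=(V<95)&(a<5)&(a>-115)&(abs(b)<22)&(P[...,2]>25)&(P[...,2]<75)
    if m.sum()>200:
        p=np.c_[a[m],b[m],P[m][:,2]]; k=np.polyfit(p[:,0],p[:,2],1)
        print("slot",i,"handle along",np.percentile(p[:,0],[.5,99.5]).round(1),"across",np.percentile(p[:,1],[1,99]).round(1),"z slope %.3f"%k[0],"z at -55: %.1f"%np.polyval(k,-55))
if len(sys.argv)>1: save(c,sys.argv[1])
E
python3 chk.py w7.png; python3 sp.py
```

```text
time: 28.8
tool_pos: [535.8, 123.0, 134.4]
tcp_rot: [3.141, -0.002, 0.288]
contact_force: [0.1, 0.1, 0.2]
grip_width: 41.4
finger_force: 0.0
slot 1 handle along [-97.9   0.1] across [-17.7  14.7] z slope 0.121 z at -55: 42.0
slot 2 handle along [-0.2  1.6] across [-21.9  21.6] z slope 0.835 z at -55: -2.7
slot 3 handle along [-0.   1.7] across [-21.6  21.9] z slope -5.184 z at -55: 332.8
spat 447.9 287.9 89.6 25.9 yaw 7.1 z 16.3
spat 449.8 191.3 25.5 48.3 yaw -10.5 z 16.3
holder (array([641.7, 210.1]), array([ 35.7, 230.6]), 16.2) [[592.4000244140625, 315.79998779296875], [656.7999877929688, 94.4000015258789], [691.0999755859375, 104.30000305175781], [626.7000122070312, 325.79998779296875]] 66.32184769191213
[536.1 122.7 133.5] 40.9 [ 3.141e+00 -1.000e-03  2.880e-01] [ 0.09  0.44  1.54 -0.    1.16  1.37]
```

View pics/w7.png

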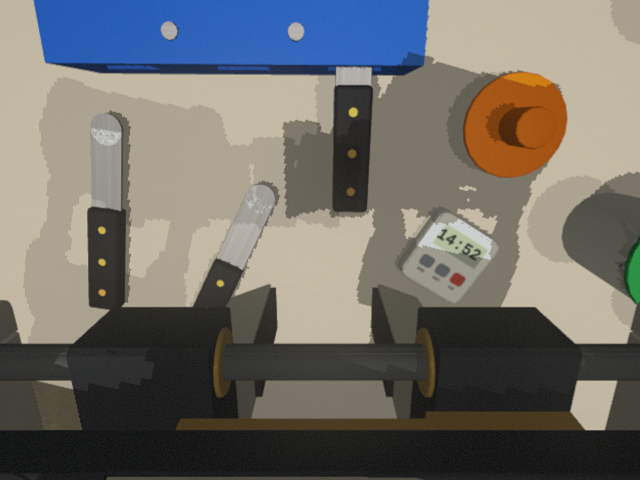

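The first spatula is seated in slot 1, handle at (352,150) with about 10 mm of blade showing. Next is the middle spatula.

```bash
python3 go.py 438 193.8 60 -10.4
```

```text
turn [ 1.000e-02 -4.000e-02  2.688e+01] shift [-0.0739 -0.096   0.0734] rows 3.1
```

```bash
python3 -m handwheel '[[[0,0,8],[-0.025,-0.03,0],0.5],[[0,0,16],[-0.05,-0.06,0],0.5],[[0,0,24],[-0.074,-0.09,0.01],0.5],[[0,0,26.9],[-0.074,-0.096,0.04],0.5],[[0,0,26.9],[-0.074,-0.096,0.073],0.5],[[0,0,26.9],[-0.074,-0.096,0.073],0.5],[[0,0,26.9],[-0.074,-0.096,0.073],0.5]]'; python3 go.py 438 193.8 -31 -10.4; python3 sp.py
```

```text
time: 29.6
tool_pos: [437.5, 193.7, 60.5]
tcp_rot: [3.141, 0.001, -0.182]
contact_force: [0.7, 0.8, 0.3]
grip_width: 45.9
finger_force: 0.0
turn [ 0.04  0.07 -0.02] shift [ 0.0006 -0.0002  0.0915] rows 1.8
spat 448.8 288.1 87.0 25.7 yaw 7.6 z 16.2
spat 429.8 195.3 26.0 88.4 yaw -10.5 z 16.3
[438.2 193.8  61.4] 46.0 [-3.141e+00 -1.000e-03 -1.820e-01] [ 0.26  0.41  1.82 -0.    0.91  2.01]
```

```bash
python3 -m handwheel '[[[0,0,0],[0,0,0.03],0.5],[[0,0,0],[0,0,0.06],0.5],[[0,0,0],[0,0,0.08],0.5],[[0,0,0],[0,0,0.091],0.5],[[0,0,0],[0,0,0.091],0.5],[[0,0,0],[0,0,0.091],0.15],[[0,0,0],[0,0,0.091],0.15],[[0,0,0],[0,0,0.091],0.15],[[0,0,0],[0,0,0.091],0.15],[[0,0,0],[0,0,0.091],0.15],[[0,0,0],[0,0,0.091],0.15]]'; python3 -m handwheel '[[[0,0,0],[0,0,-0.02],0.15],[[0,0,0],[0,0,-0.05],0.15],[[0,0,0],[0,0,-0.08],0.15],[[0,0,-8],[0.02,0,-0.1],0.15],[[0,0,-16],[0.04,0,-0.1],0.15],[[0,0,-24],[0.05,0,-0.1],0.15],[[0,0,-26.7],[0.05,0,-0.1],0.15],[[0,0,-26.7],[0.05,0,-0.1],0.15],[[0,0,-26.7],[0.05,0,-0.1],0.15]]'; python3 hand.py 2
```

```text
time: 30.75
tool_pos: [437.8, 194.0, -29.3]
tcp_rot: [-3.141, -0.002, -0.182]
contact_force: [-0.7, -0.9, 7.0]
grip_width: 26.1
finger_force: 30.0
time: 31.65
tool_pos: [485.8, 184.7, 69.7]
tcp_rot: [3.142, 0.001, 0.283]
contact_force: [0.0, -0.1, -1.2]
grip_width: 25.4
finger_force: 30.0
tip x 109.7 mid y=-0.0003 x + 1.14 blade z=0.0027 x + -39.07 (top face) width 22.8
pre(tip 20 before) tool target [500.1 169.7] 7.6 shift [0.0095 0.0185 0.0621] turn [ 0.    0.02 -0.06]
end(tip 65 in) tool target [581.7 193.5] 7.6 shift [0.0945 0.0184 0.0621] turn [ 0.    0.02 -0.06]
[485.8 184.8  69.7] 25.6 [ 0.1  0.3 -0.6]
```

```bash
python3 -m handwheel '[[[0,0,0],[0.0095,0.0185,0.01],0.15],[[0,0,0],[0.0095,0.0185,0.03],0.15],[[0,0,0],[0.0095,0.0185,0.05],0.15],[[0,0,0],[0.0095,0.0185,0.062],0.15],[[0,0,0],[0.0095,0.0185,0.062],0.15],[[0,0,0],[0.0095,0.0185,0.062],0.15]]'; python3 hand.py 2
```

```text
time: 32.3
tool_pos: [500.6, 169.8, 8.1]
tcp_rot: [3.141, -0.0, 0.284]
contact_force: [-0.4, -0.3, 0.2]
grip_width: 25.4
finger_force: 30.0
tip x 109.3 mid y=-0.0005 x + 1.09 blade z=0.0024 x + -38.63 (top face) width 22.8
pre(tip 20 before) tool target [500.4 169.7] 8.1 shift [-0.0006  0.      0.0004] turn [ 0.01 -0.07  0.02]
end(tip 65 in) tool target [582.  193.6] 8.1 shift [0.0844 0.     0.0006] turn [ 0.01 -0.07  0.02]
[501.  169.9   8.5] 25.4 [ 0.6 -0.1 -0.9]
```

```bash
python3 -m handwheel '[[[0,0,0],[0.01,0,0],0.15],[[0,0,0],[0.02,0,0],0.15],[[0,0,0],[0.03,0,0],0.15],[[0,0,0],[0.042,0,0],0.15],[[0,0,0],[0.054,0,0],0.15],[[0,0,0],[0.066,0,0],0.15],[[0,0,0],[0.074,0,0],0.15],[[0,0,0],[0.08,0,0],0.15],[[0,0,0],[0.082,0,0],0.15],[[0,0,0],[0.084,0,0],0.15],[[0,0,0],[0.085,0,0],0.15],[[0,0,0],[0.085,0,0],0.15]]'
```

```text
time: 33.55
tool_pos: [581.2, 193.3, 7.5]
tcp_rot: [-3.142, 0.002, 0.284]
contact_force: [-1.4, -0.5, -0.8]
grip_width: 25.8
finger_force: 30.0
```

```bash
python3 -m handwheel '[[[0,0,0],[0.0015,0,0],0.15],[[0,0,0],[0.003,0,0],0.15],[[0,0,0],[0.003,0,0],0.15]]'; python3 -m handwheel '[[[0,0,0],[0.001,0,0],0.15],[[0,1.5,0],[0.002,0,0.002],0.15],[[0,3,0],[0.003,0,0.0045],0.15],[[0,4.5,0],[0.004,0,0.0065],0.15],[[0,4.5,0],[0.004,0,0.0065],0.15]]'
```

```text
time: 33.85
tool_pos: [581.2, 193.5, 6.6]
tcp_rot: [-3.141, 0.008, 0.285]
contact_force: [-9.9, -2.2, 1.2]
grip_width: 25.4
finger_force: 30.0
time: 34.35
tool_pos: [584.5, 194.5, -0.1]
tcp_rot: [-3.141, -0.071, 0.285]
contact_force: [-10.9, -3.2, 0.7]
grip_width: 25.4
finger_force: 30.0
```

Blade tip is against the slot end. Releasing and backing off.

```bash
python3 -m handwheel '[[[0,0,0],[0,0,0],0.45],[[0,0,0],[0,0,0],0.45],[[0,0,0],[0,0,0],0.45],[[0,0,0],[0,0,-0.02],0.45],[[0,0,0],[0,0,-0.06],0.45],[[0,-2,0],[0,0,-0.1],0.45],[[0,-4.5,0],[-0.03,-0.01,-0.13],0.45],[[0,-4.5,0],[-0.06,-0.02,-0.14],0.45],[[0,-4.5,0],[-0.06,-0.02,-0.14],0.45],[[0,-4.5,0],[-0.06,-0.02,-0.14],0.45]]'; python3 chk.py; python3 sp.py; python3 go.py 456 289.3 60 7.3
```

```text
time: 35.35
tool_pos: [515.7, 195.0, 136.8]
tcp_rot: [3.141, -0.002, 0.285]
contact_force: [0.6, 1.0, -0.3]
grip_width: 41.3
finger_force: 0.0
slot 1 handle along [-97.7   0.2] across [-18.   14.4] z slope 0.118 z at -55: 41.4
slot 2 handle along [-97.9   0.1] across [-16.6  13.4] z slope 0.111 z at -55: 42.0
slot 3 handle along [0.  1.4] across [-21.7  21.7] z slope 4.377 z at -55: -197.7
spat 448.8 288.3 88.0 25.4 yaw 7.4 z 16.3
holder (array([642.5, 209.9]), array([ 37. , 230.9]), 16.2) [[592.5999755859375, 315.6000061035156], [656.9000244140625, 93.9000015258789], [692.4000244140625, 104.19999694824219], [628.2000122070312, 325.8999938964844]] 66.32178905347303
[516.1 194.8 135.8] 41.0 [ 3.141e+00 -1.000e-03  2.840e-01] [ 0.22  0.44  1.53 -0.    1.17  1.51]
turn [ 0.01 -0.03  8.98] shift [-0.0312 -0.1076  0.0758] rows 2.7
```

```bash
python3 -m handwheel '[[[0,0,4.5],[-0.015,-0.045,0],0.5],[[0,0,9],[-0.031,-0.09,0],0.5],[[0,0,9],[-0.031,-0.1075,0.02],0.5],[[0,0,9],[-0.031,-0.1075,0.05],0.5],[[0,0,9],[-0.031,-0.1075,0.076],0.5],[[0,0,9],[-0.031,-0.1075,0.076],0.5],[[0,0,9],[-0.031,-0.1075,0.076],0.5]]'; python3 sp.py; python3 go.py 456 289.3 -30 7.4
```

```text
time: 36.15
tool_pos: [455.9, 289.2, 59.8]
tcp_rot: [3.141, 0.001, 0.127]
contact_force: [0.5, -0.2, 0.7]
grip_width: 45.8
finger_force: 0.0
spat 452.4 289.5 98.2 26.0 yaw 7.9 z 16.2
[456.5 289.4  60.7] 45.9 [-3.141e+00 -1.000e-03  1.270e-01] [ 0.42  0.51  1.66 -0.    0.98  1.87]
turn [-0.01 -0.06 -0.14] shift [-0.0006  0.0001  0.0907] rows 1.8
```

```bash
python3 -m handwheel '[[[0,0,0],[0,0,0.03],0.5],[[0,0,0],[0,0,0.06],0.5],[[0,0,0],[0,0,0.08],0.5],[[0,0,0],[0,0,0.09],0.5],[[0,0,0],[0,0,0.09],0.5],[[0,0,0],[0,0,0.09],0.15],[[0,0,0],[0,0,0.09],0.15],[[0,0,0],[0,0,0.09],0.15],[[0,0,0],[0,0,0.09],0.15],[[0,0,0],[0,0,0.09],0.15],[[0,0,0],[0,0,0.09],0.15]]'; python3 -m handwheel '[[[0,0,0],[0,0,-0.02],0.15],[[0,0,0],[0,0,-0.05],0.15],[[0,0,0],[0,0,-0.08],0.15],[[0,0,-5],[0.01,0,-0.1],0.15],[[0,0,-9],[0.02,0,-0.1],0.15],[[0,0,-9],[0.02,0,-0.1],0.15],[[0,0,-9],[0.02,0,-0.1],0.15]]'; python3 hand.py 3
```

```text
time: 37.3
tool_pos: [456.1, 289.6, -28.8]
tcp_rot: [-3.141, -0.002, 0.127]
contact_force: [-0.2, -1.1, 5.4]
grip_width: 25.5
finger_force: 30.0
time: 38.0
tool_pos: [474.3, 291.5, 69.5]
tcp_rot: [3.141, 0.002, 0.282]
contact_force: [0.1, -0.6, -0.9]
grip_width: 25.5
finger_force: 30.0
tip x 110.2 mid y=0.0014 x + 1.06 blade z=0.0020 x + -38.83 (top face) width 22.8
pre(tip 20 before) tool target [478.5 241.5] 7.8 shift [-0.0095  0.0492  0.0615] turn [ 0.02  0.13 -0.18]
end(tip 65 in) tool target [560.1 265.3] 7.8 shift [0.0755 0.0491 0.0614] turn [ 0.02  0.13 -0.18]
[474.  291.5  69.3] 25.4 [ 0.4  0.6 -1. ]
```

```bash
python3 -m handwheel '[[[0,0,-0.2],[-0.0095,0.03,0],0.15],[[0,0,-0.2],[-0.0095,0.049,0],0.15],[[0,0,-0.2],[-0.0095,0.049,0.02],0.15],[[0,0,-0.2],[-0.0095,0.049,0.045],0.15],[[0,0,-0.2],[-0.0095,0.049,0.0615],0.15],[[0,0,-0.2],[-0.0095,0.049,0.0615],0.15],[[0,0,-0.2],[-0.0095,0.049,0.0615],0.15]]'; python3 hand.py 3
```

```text
time: 38.75
tool_pos: [479.2, 242.1, 8.4]
tcp_rot: [3.141, 0.001, 0.287]
contact_force: [0.8, 0.2, -0.8]
grip_width: 25.8
finger_force: 30.0
tip x 109.4 mid y=-0.0002 x + 1.16 blade z=0.0046 x + -38.01 (top face) width 22.8
pre(tip 20 before) tool target [479.3 241.8] 8.9 shift [-0.0007  0.0003  0.0002] turn [ 0.   -0.02  0.19]
end(tip 65 in) tool target [560.9 265.7] 8.9 shift [0.0843 0.0006 0.0003] turn [ 0.   -0.02  0.19]
[479.9 242.3   9.1] 25.5 [-0.2 -0.8 -0.5]
```

```bash
python3 -m handwheel '[[[0,0,0],[0.01,0,0],0.15],[[0,0,0],[0.02,0,0],0.15],[[0,0,0],[0.03,0,0],0.15],[[0,0,0],[0.042,0,0],0.15],[[0,0,0],[0.054,0,0],0.15],[[0,0,0],[0.066,0,0],0.15],[[0,0,0],[0.074,0,0],0.15],[[0,0,0],[0.08,0,0],0.15],[[0,0,0],[0.082,0,0],0.15],[[0,0,0],[0.084,0,0],0.15],[[0,0,0],[0.086,0,0],0.15],[[0,0,0],[0.086,0,0],0.15]]'
```

```text
time: 40.0
tool_pos: [559.8, 265.9, 7.9]
tcp_rot: [3.141, 0.005, 0.288]
contact_force: [-5.5, -1.4, 0.2]
grip_width: 25.7
finger_force: 30.0
```

```bash
python3 -m handwheel '[[[0,0,0],[0.001,0,0],0.15],[[0,0,0],[0.002,0,0],0.15],[[0,1.5,0],[0.003,0,0.002],0.15],[[0,3,0],[0.004,0,0.0045],0.15],[[0,4.5,0],[0.0055,0,0.0065],0.15],[[0,4.5,0],[0.0055,0,0.0065],0.15]]'; python3 -m handwheel '[[[0,0,0],[0,0,0],0.45],[[0,0,0],[0,0,0],0.45],[[0,0,0],[0,0,0],0.45],[[0,0,0],[0,0,-0.02],0.45],[[0,0,0],[0,0,-0.06],0.45],[[0,-2,0],[0,0,-0.1],0.45],[[0,-4.5,0],[-0.03,0.02,-0.13],0.45],[[0,-4.5,0],[-0.06,0.06,-0.15],0.45],[[0,-4.5,0],[-0.06,0.06,-0.15],0.45],[[0,-4.5,0],[-0.06,0.06,-0.15],0.45]]'; python3 chk.py w8.png; python3 find.py scene side| grep green
```

```text
time: 40.6
tool_pos: [563.0, 266.9, 0.7]
tcp_rot: [3.141, -0.07, 0.288]
contact_force: [-8.1, -1.7, 0.0]
grip_width: 25.2
finger_force: 30.0
time: 41.6
tool_pos: [516.5, 189.6, 148.1]
tcp_rot: [3.141, -0.003, 0.286]
contact_force: [-0.2, -0.0, -0.7]
grip_width: 41.5
finger_force: 0.0
slot 1 handle along [-98.5   0.5] across [-18.   15.3] z slope 0.110 z at -55: 41.3
slot 2 handle along [-97.9   0. ] across [-16.9  15.9] z slope 0.127 z at -55: 42.2
slot 3 handle along [-97.1   0.3] across [-13.2  17.8] z slope 0.113 z at -55: 41.6
green knob [ 549.4 -202.4   98.6] med [ 547.1 -196.3   85.2] all [ 549.5 -199.2   98.1] 359
green knob [ 587.4 -105.2   98.9] med [581.1 -99.6  85.7] all [ 587.  -104.7   98.6] 419
green knob [ 588.8 -108.   101.4] med [ 584.4 -114.9   88.9] all [ 588.7 -108.4  101.5] 261
green knob [ 548.6 -208.9  100.8] med [ 544.1 -216.9   88.9] all [ 548.9 -209.9  101. ] 295
green knob [ 576.8 -338.8  102.2] med [ 571.  -345.6   88.7] all [ 578.4 -338.7  101.3] 331
```

View pics/w8.png

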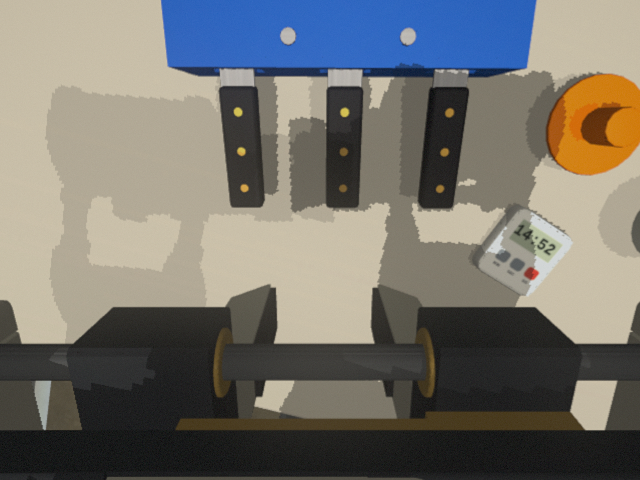

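All three spatulas sit at the same full depth, with handles at (242,145), (345,145) and (444,145). All three lids are home, so I'm handing in.

```bash
python3 -c "
from plant import close_job
print(close_job())"
```

```text
the job is handed in; nothing more can be done
None
```

I pressed all three green lids home, level, on the three white tubs, then racked all three spatulas to the end of their own slots in the blue holder; the job is handed in at about 42 s on the robot's clock, and no verdict came back.

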